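# Put the study cast away and fold the case's lid stay shut

## Task

Set the plaster cast that lies on the worktop down flat, teeth up, in the empty bay of the open white case, beside the other cast, and let go of it. Then lift the knee of the steel folding stay on the right side of the case up and over centre so that it unlocks, and lower the lid gently, without letting it drop, until it is fully shut. Leave the gauze carton and the stack of cups where they are.

Things in the scene. Friction and masses are not known exactly. Their poses are not given: they have to be found in the camera images.
- case: White open model case fixed to the worktop, 190 (x) x 230 (y) x 75 mm high, walls and floor 6 mm. Origin: centre of underside; x to its back (hinge), y to its left, z up. A divider 22 mm high, 4 mm thick at y = 0, along x, makes two bays of 178 (x) x 107 mm (y): left (y > 0) empty, right holds the other cast. Lid hinged at the back, stands open; stay outside the right wall (y = -115 mm).
- empty_bay (a point): Centre of the floor of the empty left bay, 6 mm above the worktop; its axes are those of the case.
- cast_upper: Cream plaster dental cast lying on the worktop left of the case, teeth up: 65 (its x) x 62 (its y) x 28 mm high with the teeth; 120 g; the graspable solid base is 17 mm high. Origin: centre of its underside, z up. Best gripped low across its base, along its y (62 mm).
- cast_lower: The matching loose cast, 58 x 64 x 28 mm, already in the right bay of the case, where it must stay flat. Origin: centre of its underside.
- lid (a joint): Lid angle, rad: 0 = standing open as found, 92 degrees from shut; grows as the lid is lowered; 1.60 = fully shut (stop). Lid 350 g; its stiff hinge holds it by itself from 0 to about 0.5; from about 0.75 on it falls unless held (faster than 2 rad/s counts as dropped). It cannot be lowered while the stay is locked.
- stay_knee (a joint): Bend of the stay's knee in rad: 0 = locked against its stop, 0.175 past straight; 0.175 = straight (dead centre); grows as the knee is lifted and the stay folds; 2.77 with the lid shut. Past 0.5 it counts as unlocked; there the lid angle is about 0.03; the lid follows the knee (0.74 at lid 0.1, 0.96 at 0.2, 1.31 at 0.4). Light, no spring.
- lid_bar (a point): Middle of the steel grip bar at the lid's free edge: round, 10 mm thick, 150 mm long, parallel to the case's y, with 37 mm clear between bar and lid panel (a 10 mm arm joins them at each end). 232 mm from the hinge line. About 312 mm above the worktop with the lid open; shut, 80 mm above it and 42 mm in front of the case.
- lid_hinge (a point): Middle of the lid's hinge line, 95 mm behind the case's centre and 80 mm above the worktop; the hinge line is parallel to the case's y. The bar swings about it towards the front and down.
- knee_knob (a point): Grip point on the grey knob at the stay's knee: a round rod 14 mm thick along the case's y, 16 to 66 mm out from the right wall; the point is on its axis, 44 mm out, 90 mm above the worktop when locked. Moves on a 80 mm circle about stay_pivot: locked 62 mm behind and 50 mm above it; up and to the front unlocks; lid shut: 66 mm in front, 45 mm above.
- stay_pivot (a point): Centre of the circle of the knee knob: on the axis of the stay's fixed lower pin, 40 mm above the worktop, 35 mm in front of the case's centre, at the knob point's distance from the right wall.
- gauze_pack: Small gauze carton 94 x 62 x 36 mm on the worktop right of the case; bystander. Origin: centre of its underside.
- cup_stack: Upright stack of white cups, 74 mm wide, 84 mm high, behind the cast; bystander. Origin: centre of its underside.
Not all that is in view belongs to the job. What is shaped like the cast_upper but pink, turquoise or yellow is not meant.

How it is judged:
By the outcome, as a careful person would: the job done as asked, in the order asked, and still so for the second after the job is handed in, with the robot touching nothing.
It also fails if it takes over 72 s, if anything falls off the work surface, if the arm or the gripper's body presses on something with over 40 N, if the wrist force passes 120 N, or if a joint passes its speed limit or range.

## Robot

A 7-joint arm with a two-finger parallel gripper is mounted at the origin on a cart in front of the work surface, level with it; the furniture and walls round the work are solid. World frame = base frame: x ahead of the robot, y to its left, z up, the work surface at z = 0. Lengths are in m, angles in rad, forces in N, time in s.
With the tool pointing down it reaches from about 0.35 to 0.9 m from the base axis. Payload 8.1 kg.
Tool frame: the origin (TCP) lies at the very end of the fingers, on their centre line; the grasp point (between the pads) lies 19 mm behind it (grasp_offset is the distance from the TCP to the grasp point, in m); z points along the fingers, y is the direction in which the jaws open and shut (so a half turn about z gives the same grasp; the last joint's range is limited). The gripper opens to 85 mm and grips with 20 to 120 N. Pads are 22 mm wide; open, the fingers measure 114 mm over their backs; the gripper's body (76 mm by 85 mm) begins 54 mm behind the grasp point. The pads swing forward as they close: fully open they stand 13 mm farther back than shut.
Start: joints at [1.243, 0.434, 0.025, 1.573, -0.012, 1.134, -0.075], TCP at [0.139, -0.609, 0.206] pointing down, gripper open.
Joint ranges: [-2.62, 2.62], [-0.44, 2.09], [-1.27, 1.32], [0.08, 2.57], [-1.32, 4.46], [0.12, 2], [-2.74, 2.74]. Speed limits (rad/s): [2.22, 2.22, 3.01, 3.01, 3.14, 3.14, 3.14].

## Interface

Orientations are given as a unit quaternion [w, x, y, z].
In Python, from station import * gives the robot as it stands.
- The arm moves only by the tool arm_command, never from a script. Its argument "deltas" is a list of rows, each a list of 3 entries, a list of its own where there are three numbers: the shift along the tool's x, y, z in cm, then the turn, a rotation vector about the tool's x, y, z in rad, then the opening, from -1 (shut) to 1 (fully open). In form: [[[x, y, z], [rx, ry, rz], gripper], ...]. A call has 1 to 10 rows; each row shifts and turns the commanded pose from where the row before left it, along the tool's axes as they then stand; what a row does not reach is not made up. A row lasts 1/10 s, in which the tool goes at most 50 mm and 8.59 degrees, less where a joint would pass 70% of its speed; a pose out of reach is approached as far as the arm can. A call is refused whole if a number of a shift passes 5 or a number of a turn 0.15, either way. A call with a gripper value outside its range is refused whole. The fingers move at their own pace and stop on an object; the grip force is fixed at half the most. Time passes only in rows, so rows that do not move let the fingers close. It gives the time, the measured TCP pose, the force and the opening at its end, in the units of the state.
- observe(): the state, without advancing time (a new reading comes with each control period).
- camera(name): name is "side" or "top"; returns a dict with "image" (480x640x3 uint8, blue, green, red), "intrinsics" (3x3 intrinsics, pixels), "view" (4x4, takes a point from world to camera coordinates). Camera axes: x right, y down, z forward; pixel columns grow to the right and rows downward; lengths in m; the calibration is good to about 2 mm. A picture is of the moment at which its call begins. There is no depth.
- finish_job(): hands the job in, once; it reports no verdict.
The state is a dict: "t": time; "joint_positions": joint angles; "joint_velocities": joint speeds; "joint_torque": joint torques, N m; "ee_pos": TCP position; "ee_rot": TCP orientation; "contact_force": force on the tool from outside, world axes, zero at the start; "moment": the same for the moment, N m; "width": finger opening in m.
Only numpy, scipy, OpenCV 4.12 (cv2) and the standard library are available. Lean on these libraries where they do the work, as an engineer would, in place of code of your own. Each camera call takes 0.05 s, during which the arm holds its last target.

## Working session

There is one attempt and no reset: what is moved stays moved. The work goes in short steps, Python scripts to look and compute and a tool call to move; the robot and the scene stay as the last step left them, time stands still between calls to the robot, and variables do not carry over. Pictures are saved under pics/ and viewed, and the job is handed in when it is done.

Besides the shell and the picture viewer there is one more tool, called after ">>>" as name(argument=value, ...), one argument or row to a line, values as JSON. arm_command: Moves the arm, as the interface text tells. Its arguments: {"type":"object","properties":{"deltas":{"type":"array"}},"required":["deltas"]}

```bash
ls; mkdir -p pics
python3 - <<'E'
from station import *
import cv2,numpy as np
s=observe();print(s)
for n in("side","top"):
    c=camera(n);cv2.imwrite(f"pics/{n}0.png",c["image"]);np.savez(f"pics/{n}0.npz",K=c["intrinsics"],V=c["view"]);print(n,np.array(c["intrinsics"]).round(1).tolist(),np.array(c["view"]).round(4).tolist())
E
```

```text
pics
{'t': 0.0, 'joint_positions': array([ 1.24339957,  0.43518728,  0.02495394,  1.57410784, -0.01159506,
        1.13401107, -0.07510217]), 'joint_velocities': array([ 1.12942153e-03, -8.31620942e-04, -5.80448335e-04,  3.20527954e-04,
        3.61135575e-04, -4.26502883e-05, -1.14112628e-03]), 'joint_torque': array([-4.54202836e-04, -6.70475435e+01,  1.02482557e+00, -3.16202080e+01,
        1.54906634e-02,  1.25842812e-02,  5.91780372e-05]), 'ee_pos': array([ 0.13914375, -0.60874571,  0.20554381]), 'ee_rot': array([-7.68638202e-04,  9.93692600e-01,  1.12135636e-01, -1.56229706e-04]), 'contact_force': array([-0.21351127,  0.65799504,  0.35682028]), 'moment': array([-0.00296788,  0.00775185,  0.01374322]), 'width': 0.08531724533893674}
side [[514.1, 0.0, 321.5], [0.0, 514.1, 242.8], [0.0, 0.0, 1.0]] [[-0.9164, -0.4003, 0.0031, 0.4879], [-0.1919, 0.4326, -0.8809, 0.2795], [0.3513, -0.8078, -0.4733, 1.1169], [0.0, 0.0, 0.0, 1.0]]
top [[554.0, 0.0, 318.8], [0.0, 554.0, 244.9], [0.0, 0.0, 1.0]] [[0.0017, -0.9999, -0.016, 0.0015], [-0.9986, -0.0009, -0.0521, 0.5267], [0.0521, 0.0161, -0.9985, 1.4746], [0.0, 0.0, 0.0, 1.0]]
```

View pics/side0.png

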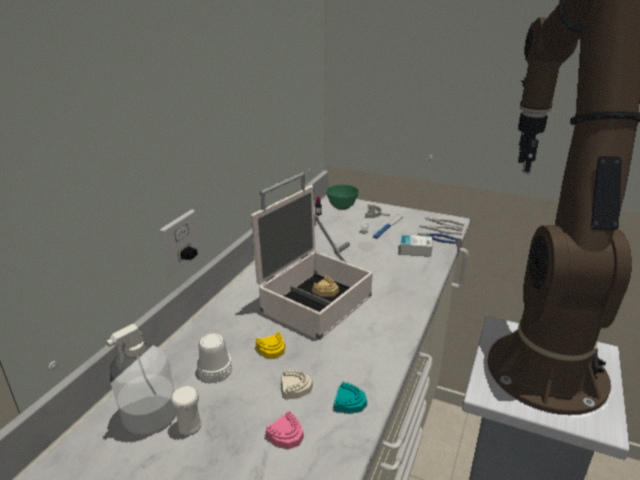

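View pics/top0.png

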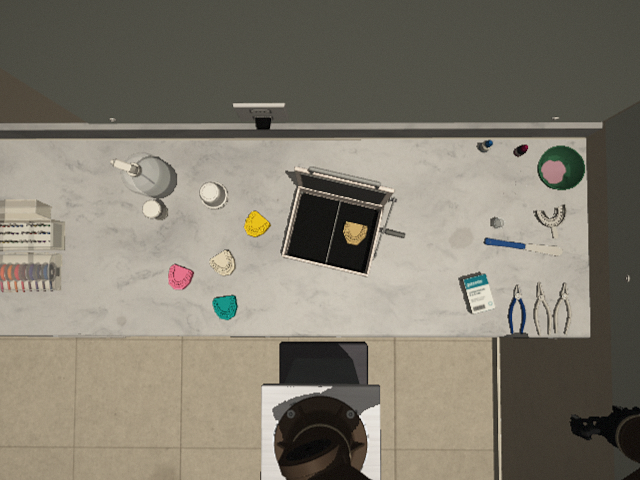

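The top view shows the case near (335,232), the cream cast at (223,262), the cups at (213,195), the knob at (395,234) and the gauze at (478,293). I'll enlarge these areas.

Run:
```python
import cv2
a=cv2.imread("pics/top0.png");b=cv2.imread("pics/side0.png")
cv2.imwrite("pics/c1.png",cv2.resize(a[155:285,270:420],None,fx=5,fy=4.6*5/4.6*0.9 and 4.5,interpolation=cv2.INTER_CUBIC) if 0 else cv2.resize(a[155:275,270:420],None,fx=5,fy=5,interpolation=cv2.INTER_CUBIC))
cv2.imwrite("pics/c2.png",cv2.resize(a[240:285,195:255],None,fx=10,fy=10,interpolation=cv2.INTER_CUBIC))
cv2.imwrite("pics/c3.png",cv2.resize(b[165:345,240:400],None,fx=3.3,fy=3.3,interpolation=cv2.INTER_CUBIC))
cv2.imwrite("pics/c4.png",cv2.resize(b[360:405,270:330],None,fx=10,fy=10,interpolation=cv2.INTER_CUBIC))
```

```text
(no output)
```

View pics/c1.png

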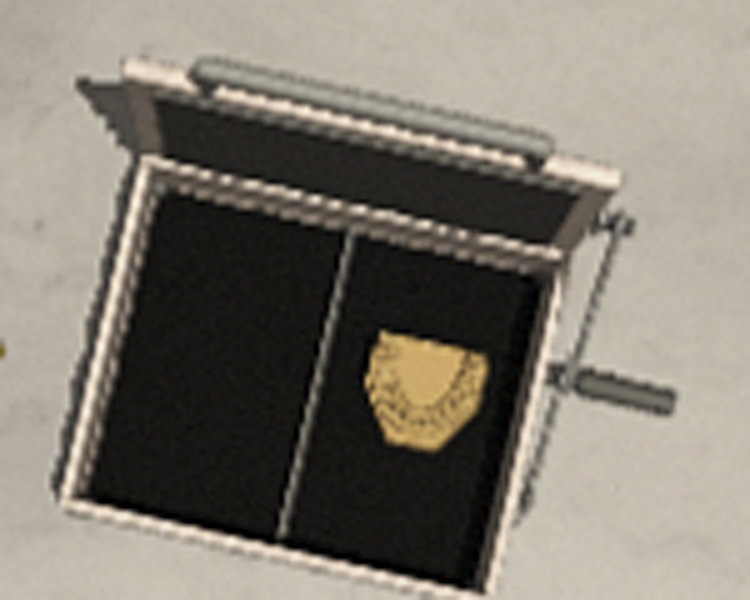

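View pics/c2.png

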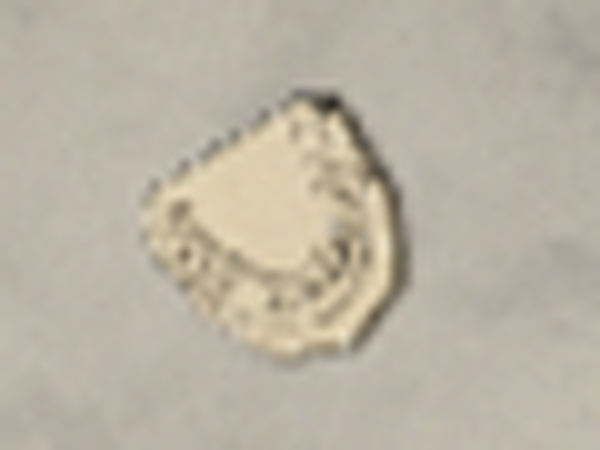

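View pics/c3.png

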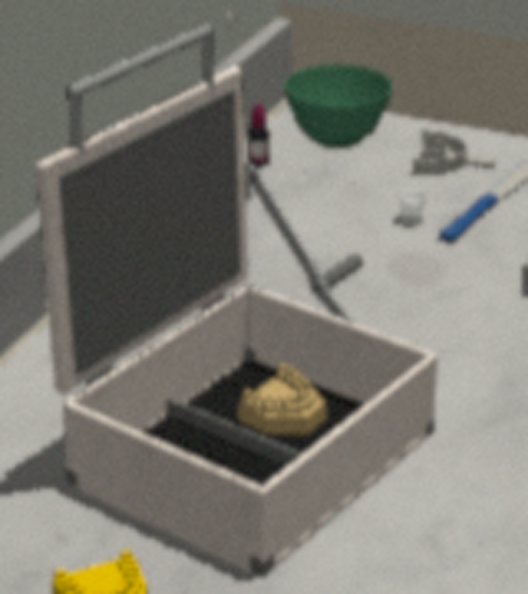

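View pics/c4.png

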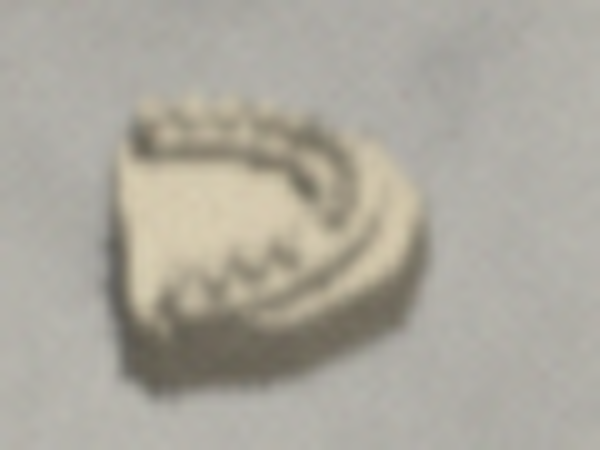

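```bash
cat > h.py <<'E'
import numpy as np,cv2
from scipy.optimize import least_squares
C={n:np.load(f"pics/{n}0.npz") for n in("side","top")}
def proj(n,P):
    P=np.atleast_2d(P);V=C[n]["V"];q=P@V[:3,:3].T+V[:3,3];p=q@C[n]["K"].T;return p[:,:2]/p[:,2:]
def back(n,uv,z):
    V=C[n]["V"];K=C[n]["K"];d=V[:3,:3].T@np.linalg.inv(K)@[uv[0],uv[1],1];o=-V[:3,:3].T@V[:3,3]
    return o+d*(z-o[2])/d[2]
def crop(u,x0,y0,s): return (np.array(u)+.5)/s-.5+[x0,y0]
E
python3 - <<'E'
from h import *
top=crop([[62,503],[490,595],[565,262],[140,157]],270,155,5)
side=crop([[262,490],[435,355],[250,290],[66,400]],240,165,3.3)
L=np.array([[-95,115,75],[-95,-115,75],[95,-115,75],[95,115,75]])/1000
def T(p,q):
    c,s=np.cos(p[2]),np.sin(p[2]);return q@np.array([[c,-s,0],[s,c,0],[0,0,1]]).T+[p[0],p[1],0]
sd=np.array([L[0],L[1],L[2],L[3]])
f=lambda p:np.r_[(proj("top",T(p,L))-top).ravel(),(proj("side",T(p,sd))-side).ravel()]
r=least_squares(f,[.55,-.03,-.2],loss="soft_l1");print(r.x,f(r.x).round(1))
p=r.x
for nm,q in dict(bay=[0,.0555,.006],bar=[.095+.232*np.sin(np.radians(2)) if 0 else .095,0,.312],knob=[-.035+.0-(-.062)-.0,-.159,.090],pivot=[-.035,-.159,.04],hinge=[.095,0,.08]).items():
    P=T(p,np.array([q]))[0];print(nm,P.round(4),proj("top",P).round(1),proj("side",P).round(1))
print("bar px top",crop([[195,70],[550,148]],270,155,5),"knob ends",crop([[550,375],[672,402]],270,155,5), "side knob",crop([[320,280],[360,262]],240,165,3.3),"side bar",crop([[70,95],[208,32]],240,165,3.3))
# cast
c=crop([[150,190],[305,95],[375,180],[405,280],[350,345],[270,355],[200,300],[145,235]],195,240,10)
W=np.array([back("top",u,.012) for u in c]);print(W.round(4))
d=W[1]-W[0];a=np.arctan2(d[1],d[0]);print("back edge dir",a)
for th in np.radians(np.arange(0,180,5)):
    e=W[:,:2]@[np.cos(th),np.sin(th)];print(round(np.degrees(th)),(np.ptp(e)*1000).round(1),end="; ")
c=crop([[115,135],[420,205],[430,235],[130,375],[125,320]],270,360,10)
print([back("side",u,z).round(3) for u,z in zip(c,[.017,.017,.0,0,.017])])
E
```

```text
[ 0.56011491 -0.03387827 -0.23388362] [-1.6  1.  -0.2  3.5  1.7 -1.6  0.1 -1.1  0.3  0.5  1.4 -0.5 -0.4 -2.3
 -1.3  0.2]
bay [0.573  0.0201 0.006 ] [[312.2 228. ]] [[303.6 311.2]]
bar [ 0.6525 -0.0559  0.312 ] [[343.5 179.6]] [[285.6 182.9]]
knob [ 0.5495 -0.1948  0.09  ] [[395.7 234.5]] [[344.1 246.6]]
pivot [ 0.4892 -0.1804  0.04  ] [[388.  258.7]] [[362.2 269. ]]
hinge [ 0.6525 -0.0559  0.08  ] [[341.  194.9]] [[288.3 265.4]]
bar px top [[308.6 168.6]
 [379.6 184.2]] knob ends [[379.6 229.6]
 [404.  235. ]] side knob [[336.62121212 249.5       ]
 [348.74242424 244.04545455]] side bar [[260.86363636 193.43939394]
 [302.68181818 174.34848485]]
[[0.4898 0.2965 0.012 ]
 [0.5154 0.2549 0.012 ]
 [0.4925 0.2357 0.012 ]
 [0.4656 0.2274 0.012 ]
 [0.4481 0.242  0.012 ]
 [0.4454 0.2636 0.012 ]
 [0.4602 0.2826 0.012 ]
 [0.4776 0.2977 0.012 ]]
back edge dir -1.0181507183188299
0 70.0; 5 69.0; 10 68.5; 15 68.3; 20 67.6; 25 66.4; 30 64.7; 35 65.3; 40 66.9; 45 67.9; 50 68.5; 55 70.5; 60 71.9; 65 72.9; 70 73.2; 75 73.0; 80 72.3; 85 71.1; 90 70.3; 95 69.0; 100 67.2; 105 64.8; 110 63.3; 115 62.5; 120 61.1; 125 59.3; 130 57.1; 135 58.7; 140 60.2; 145 62.3; 150 65.0; 155 67.1; 160 68.8; 165 69.9; 170 70.5; 175 70.5; [array([0.515, 0.253, 0.017]), array([0.448, 0.246, 0.017]), array([0.45 , 0.237, 0.   ]), array([0.489, 0.298, 0.   ]), array([0.488, 0.3  , 0.017])]
```

Run:
```python
import cv2
a=cv2.imread("pics/top0.png")
cv2.imwrite("pics/d1.png",cv2.resize(a[180:280,275:395],None,fx=6,fy=6,interpolation=cv2.INTER_CUBIC))
b=a[244:281,203:245]
b=cv2.normalize(b.astype(float),None,0,255,cv2.NORM_MINMAX).clip(0,255).astype('uint8')
cv2.imwrite("pics/d2.png",cv2.resize(b,None,fx=16,fy=16,interpolation=cv2.INTER_LANCZOS4))
```

```text
(no output)
```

View pics/d1.png

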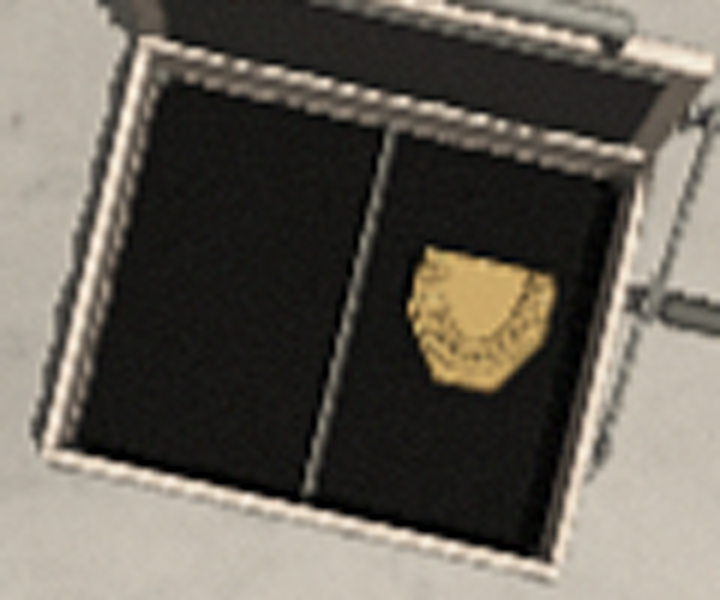

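View pics/d2.png

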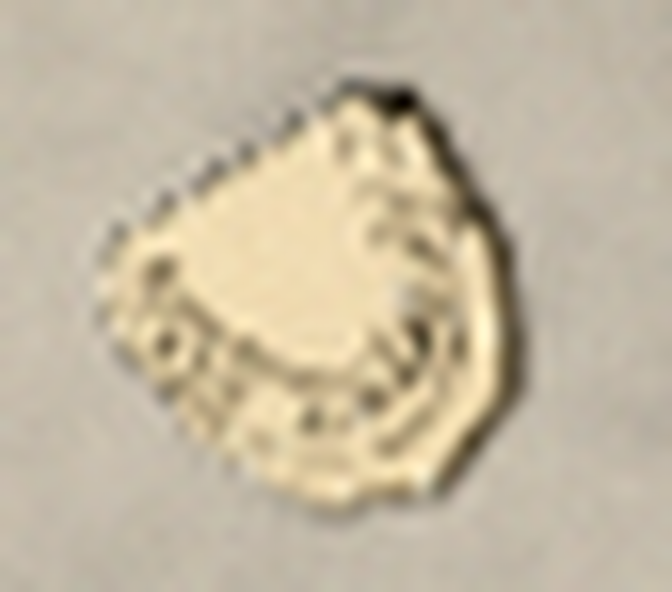

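```bash
cat >> h.py <<'E'
CP=None
def T(p,q):
    c,s=np.cos(p[2]),np.sin(p[2]);return np.atleast_2d(q)@np.array([[c,-s,0],[s,c,0],[0,0,1]]).T+[p[0],p[1],0]
E
python3 - <<'E'
from h import *
top=crop([[42,460],[552,580],[645,158],[140,38]],275,180,6)
side=crop([[262,490],[435,355],[250,290],[66,400]],240,165,3.3)
L=np.array([[-95,115,75],[-95,-115,75],[95,-115,75],[95,115,75]])/1000
dv=np.array([[-89,0,28],[89,0,28]])/1000; dvp=crop([[310,492],[392,128]],275,180,6)
kn=np.array([[27,-131,90],[27,-181,90]])/1000; knp=crop([[550,374],[672,402]],270,155,5)
f=lambda p:np.r_[(proj("top",T(p,L))-top).ravel(),(proj("side",T(p,L))-side).ravel(),(proj("top",T(p,dv))-dvp).ravel(),(proj("top",T(p,kn))-knp).ravel()]
r=least_squares(f,[.55,-.03,-.2],loss="soft_l1");print(r.x,f(r.x).round(1))
p=r.x
for nm,q in dict(bay=[0,.0555,.006],bar=[.103,0,.312],knob=[.027,-.159,.090],pivot=[-.035,-.159,.04],hinge=[.095,0,.08]).items():
    P=T(p,np.array([q]))[0];print(nm,P.round(4),proj("top",P).round(1),proj("side",P).round(1))
b=np.array([.861,-.506]);d=np.array([.506,.861])
for nm,v in dict(c=124*b+448*d,g=124*b+395*d).items():
    print(nm,back("top",crop(v,203,244,16),.012).round(4))
e=back("top",crop([340,95],203,244,16),.015)-back("top",crop([110,230],203,244,16),.015);print(np.degrees(np.arctan2(e[1],e[0])))
# stay geometry (case x back,z)
k0=np.array([27,90.]);P=np.array([-35,40.]);H=np.array([95,80.])
def geo(a,lid,sgn=1):
    pin0=k0+a*np.array([np.cos(t0),np.sin(t0)])
    c,s=np.cos(lid),np.sin(lid);v=pin0-H
    return H+np.array([c*v[0]-s*v[1],s*v[0]+c*v[1]]) # rotates back->up->front: ccw in (x,z)
t0=np.arctan2(50,62)+.175
from scipy.optimize import brentq
ks=np.array([-101,85.])
# pin open->shut: top goes to front: angle increases ccw in (x right=back,z up)
g=lambda a:np.linalg.norm(geo(a,1.60)-ks)-a
for a in range(40,260,20):print(a,round(g(a),1),end=' ')
a=least_squares(lambda a:g(a[0]),[110]).x[0];print("\na",a,geo(a,0),geo(a,1.6))
for lid in(0,.03,.1,.2,.3,.4,.5):
    pin=geo(a,lid);D=pin-P;dd=np.hypot(*D);al=np.arctan2(D[1],D[0]);ca=(6400+dd*dd-a*a)/(160*dd);x=np.arccos(min(1,ca))
    th=al+x; bend=np.arccos(np.clip((dd*dd-6400-a*a)/(160*a),-1,1))
    print(lid,"knob th",round(np.degrees(th),1),"bend",bend+.0,(P+80*np.array([np.cos(th),np.sin(th)])).round(1))
E
```

```text
[ 0.56084648 -0.033503   -0.22691548] [-1.2  0.   1.   0.3  1.9 -1.2 -0.6 -1.   0.4  0.5  0.9 -0.7 -1.1 -2.3
 -1.6  0.4 -1.7  2.8 -0.3 -1.4  5.2  1.9 -0.   0.7]
bay [0.5733 0.0206 0.006 ] [[312.  227.9]] [[303.4 311.3]]
bar [ 0.6612 -0.0567  0.312 ] [[343.9 175.6]] [[282.6 182.3]]
knob [ 0.5514 -0.1945  0.09  ] [[395.5 233.8]] [[343.4 246.5]]
pivot [ 0.491  -0.1806  0.04  ] [[388. 258.]] [[361.6 268.9]]
hinge [ 0.6534 -0.0549  0.08  ] [[340.6 194.5]] [[287.8 265.5]]
c [0.4759 0.259  0.012 ]
g [0.4836 0.2636 0.012 ]
-59.43684839784922
40 124.2 60 85.9 80 48.2 100 11.2 120 -24.7 140 -58.7 160 -89.7 180 -116.1 200 -136.7 220 -151.2 240 -160.8 
a 106.14695537443691 [ 96.76266288 170.00216874] [ 4.984739   79.13389095]
0 knob th 51.6 bend 0.21436544015722203 [ 14.7 102.7]
0.03 knob th 57.0 bend 0.3601932665794926 [  8.6 107.1]
0.1 knob th 65.5 bend 0.5769445297493966 [ -1.8 112.8]
0.2 knob th 74.8 bend 0.800931935678608 [-14.1 117.2]
0.3 knob th 82.8 bend 0.9857412021435938 [-25.  119.4]
0.4 knob th 90.2 bend 1.1503232941080146 [-35.2 120. ]
0.5 knob th 97.0 bend 1.3022624190282168 [-44.7 119.4]
```

```bash
cat >> h.py <<'E'
from scipy.spatial.transform import Rotation as Ro
CASE=np.array([.561,-.0335,-.226])
def cw(q): return T(CASE,q)[0]
def cur(s): return np.array(s["ee_pos"]),Ro.from_quat(np.roll(s["ee_rot"],-1))
def down(jaw_deg): # tool pointing down, jaws (tool y) at world azimuth
    a=np.radians(jaw_deg);y=np.array([np.cos(a),np.sin(a),0]);z=np.array([0,0,-1.]);x=np.cross(y,z);return Ro.from_matrix(np.c_[x,y,z])
def plan(p,R,wps,g,step=.035,ang=.12):
    for P,R2 in wps:
        P=np.array(P,float);R2=R if R2 is None else R2
        rv=(R.inv()*R2).as_rotvec();n=int(max(1,np.ceil(np.linalg.norm(P-p)/step),np.ceil(np.linalg.norm(rv)/ang)))
        rows=[];pp=p.copy();RR=R
        dR=Ro.from_rotvec(np.round(rv/n,3))
        for i in range(n):
            d=RR.inv().apply(p+(P-p)*(i+1)/n-pp)*100;d=np.round(d,2);pp=pp+RR.apply(d/100);RR=RR*dR
            rows.append([d.tolist(),np.round(rv/n,3).tolist(),g])
        print("->",P.round(3),n);print(str(rows).replace(" ",""))
        p,R=pp,RR
E
python3 - <<'E'
from station import *
from h import *
p,R=cur(observe())
plan(p,R,[([.3,-.45,.24],None),([.45,-.2,.24],None),([.47,.0,.24],down(-65)),([.4825,.2625,.15],down(-59.4))],1)
E
```

```text
-> [ 0.3  -0.45  0.24] 7
[[[2.75,-1.7,-0.49],[0.0,0.0,0.0],1],[[2.74,-1.7,-0.49],[0.0,0.0,0.0],1],[[2.75,-1.7,-0.49],[0.0,0.0,0.0],1],[[2.74,-1.7,-0.49],[0.0,0.0,0.0],1],[[2.75,-1.7,-0.48],[0.0,0.0,0.0],1],[[2.74,-1.7,-0.49],[0.0,0.0,0.0],1],[[2.75,-1.71,-0.49],[0.0,0.0,0.0],1]]
-> [ 0.45 -0.2   0.24] 9
[[[2.24,-2.34,0.0],[0.0,0.0,0.0],1],[[2.25,-2.33,0.01],[0.0,0.0,0.0],1],[[2.24,-2.34,-0.0],[0.0,0.0,0.0],1],[[2.24,-2.33,0.0],[0.0,0.0,0.0],1],[[2.25,-2.34,0.0],[0.0,0.0,0.0],1],[[2.24,-2.34,0.01],[0.0,0.0,0.0],1],[[2.25,-2.33,-0.0],[0.0,0.0,0.0],1],[[2.24,-2.34,0.0],[0.0,0.0,0.0],1],[[2.24,-2.34,0.0],[0.0,0.0,0.0],1]]
-> [0.47 0.   0.24] 6
[[[1.07,-3.17,0.0],[-0.0,-0.0,-0.035],1],[[1.18,-3.14,0.01],[-0.0,-0.0,-0.035],1],[[1.28,-3.09,0.0],[-0.0,-0.0,-0.035],1],[[1.4,-3.05,0.01],[-0.0,-0.0,-0.035],1],[[1.5,-2.99,0.0],[-0.0,-0.0,-0.035],1],[[1.6,-2.94,0.01],[-0.0,-0.0,-0.035],1]]
-> [0.482 0.262 0.15 ] 8
[[[1.52,-2.91,1.13],[-0.0,-0.0,-0.012],1],[[1.56,-2.89,1.13],[-0.0,-0.0,-0.012],1],[[1.6,-2.87,1.13],[-0.0,-0.0,-0.012],1],[[1.62,-2.85,1.13],[-0.0,-0.0,-0.012],1],[[1.67,-2.84,1.13],[-0.0,-0.0,-0.012],1],[[1.69,-2.81,1.12],[-0.0,-0.0,-0.012],1],[[1.73,-2.79,1.13],[-0.0,-0.0,-0.012],1],[[1.76,-2.77,1.13],[-0.0,-0.0,-0.012],1]]
```

>>> arm_command(
  deltas=[
    [[2.75,-1.7,-0.5],[0,0,0],1],
    [[2.75,-1.7,-0.5],[0,0,0],1],
    [[2.75,-1.7,-0.5],[0,0,0],1],
    [[2.75,-1.7,-0.5],[0,0,0],1],
    [[2.75,-1.7,-0.5],[0,0,0],1],
    [[2.75,-1.7,-0.5],[0,0,0],1],
    [[2.75,-1.7,-0.5],[0,0,0],1],
  ],
)

```text
t: 0.8
ee_pos: [0.3011, -0.4491, 0.2413]
ee_rot: [-0.0, 0.994, 0.112, -0.0]
contact_force: [-0.0, -0.6, 0.3]
width: 0.0856
```

>>> arm_command(
  deltas=[
    [[2.25,-2.34,0],[0,0,0],1],
    [[2.25,-2.34,0],[0,0,0],1],
    [[2.25,-2.34,0],[0,0,0],1],
    [[2.25,-2.34,0],[0,0,0],1],
    [[2.25,-2.34,0],[0,0,0],1],
    [[2.25,-2.34,0],[0,0,0],1],
    [[2.25,-2.34,0],[0,0,0],1],
    [[2.25,-2.34,0],[0,0,0],1],
    [[2.25,-2.34,0],[0,0,0],1],
  ],
)

```text
t: 1.7
ee_pos: [0.4512, -0.1987, 0.2411]
ee_rot: [-0.0, 0.994, 0.112, -0.0]
contact_force: [0.4, -0.6, 0.2]
width: 0.0853
```

>>> arm_command(
  deltas=[
    [[1.1,-3.15,0],[0,0,-0.035],1],
    [[1.2,-3.15,0],[0,0,-0.035],1],
    [[1.3,-3.1,0],[0,0,-0.035],1],
    [[1.4,-3.05,0],[0,0,-0.035],1],
    [[1.5,-3,0],[0,0,-0.035],1],
    [[1.6,-2.95,0],[0,0,-0.035],1],
  ],
)

```text
t: 2.3
ee_pos: [0.4712, 0.0016, 0.2411]
ee_rot: [0.0, 0.976, 0.216, -0.0]
contact_force: [0.0, -0.4, 0.2]
width: 0.0855
```

>>> arm_command(
  deltas=[
    [[1.52,-2.9,0.5],[0,0,-0.012],1],
    [[1.55,-2.9,0.5],[0,0,-0.012],1],
    [[1.6,-2.87,0.5],[0,0,-0.012],1],
    [[1.6,-2.85,0.5],[0,0,-0.012],1],
    [[1.65,-2.85,0.5],[0,0,-0.012],1],
    [[1.7,-2.8,0.5],[0,0,-0.012],1],
    [[1.7,-2.8,0.5],[0,0,-0.012],1],
    [[1.75,-2.77,0.5],[0,0,-0.012],1],
    [[0,0,0],[0,0,0],1],
  ],
)

```text
t: 3.2
ee_pos: [0.4816, 0.2673, 0.2004]
ee_rot: [-0.001, 0.964, 0.265, -0.001]
contact_force: [-0.4, 0.7, 0.9]
width: 0.0852
```

Run:
```python
from station import *
from h import *
s=observe();p,R=cur(s);print(s["t"],s["joint_positions"].round(2))
cv2.imwrite("pics/s1.png",camera("side")["image"]);cv2.imwrite("pics/t1.png",camera("top")["image"])
plan(p,R,[([.4825,.2625,.08],down(-59.4)),([.4825,.2625,.004],down(-59.4))],1,step=.02)
```

```text
3.2 [-0.2   0.38 -0.54  1.73  0.21  1.09 -1.84]
-> [0.482 0.262 0.08 ] 7
[[[-0.02,0.07,1.72],[-0.0,0.0,0.0],1],[[-0.03,0.07,1.72],[-0.0,0.0,0.0],1],[[-0.02,0.07,1.72],[-0.0,0.0,0.0],1],[[-0.02,0.07,1.72],[-0.0,0.0,0.0],1],[[-0.03,0.07,1.72],[-0.0,0.0,0.0],1],[[-0.02,0.07,1.72],[-0.0,0.0,0.0],1],[[-0.02,0.07,1.72],[-0.0,0.0,0.0],1]]
-> [0.482 0.262 0.004] 4
[[[0.0,0.01,1.9],[-0.001,0.0,0.001],1],[[0.0,-0.0,1.9],[-0.001,0.0,0.001],1],[[0.0,0.0,1.9],[-0.001,0.0,0.001],1],[[0.0,0.0,1.9],[-0.001,0.0,0.001],1]]
```

>>> arm_command(
  deltas=[
    [[0,0.1,2.2],[0,0,0],1],
    [[-0.05,0.1,2.2],[0,0,0],1],
    [[-0.05,0.1,2.2],[0,0,0],1],
    [[-0.05,0.1,2.2],[0,0,0],1],
    [[0,0.1,2.2],[0,0,0],1],
    [[0,0,2.2],[0,0,0],1],
    [[0,0,2],[0,0,0],1],
    [[0,0,1.5],[0,0,0],1],
    [[0,0,0],[0,0,0],1],
  ],
)

```text
t: 4.2
ee_pos: [0.4838, 0.2547, 0.0326]
ee_rot: [0.001, 0.965, 0.261, -0.002]
contact_force: [-0.5, 0.3, -0.0]
width: 0.0854
```

Run:
```python
from station import *
from h import *
a=camera("top")["image"];b=camera("side")["image"]
cv2.imwrite("pics/t2.png",np.hstack([cv2.resize(a[220:310,180:270],None,fx=4.4,fy=4.4,interpolation=2),cv2.resize(b[320:410,255:345],None,fx=4.4,fy=4.4,interpolation=2)]))
s=observe();print(s["ee_pos"])
```

```text
[0.48487219 0.25629308 0.03464683]
```

View pics/t2.png

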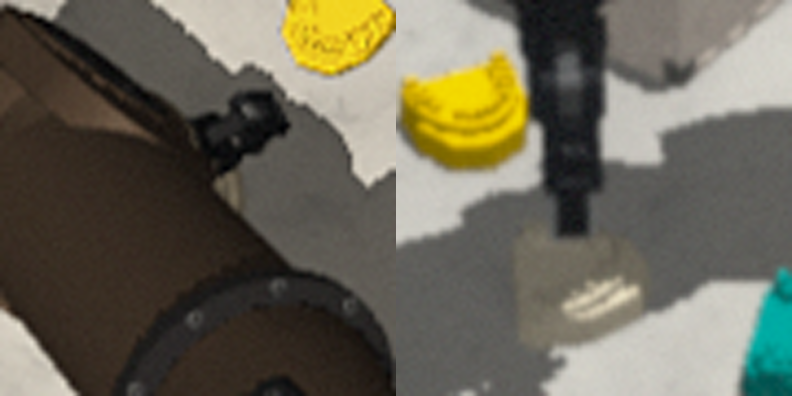

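Run:
```python
from station import *
from h import *
s=observe();p,R=cur(s);print(p)
y=R.apply([0,1,0]);
for sg in(-1,1):
  print(proj("side",p+sg*.0425*y+[0,0,.013]),proj("side",p+sg*.0425*y))
print(proj("side",[[.4825,.2625,.017],[.476,.259,0.017]]))
plan(p,R,[([.482,.2625,.02],down(-59.4)),([.482,.2625,-.002],down(-59.4))],1,step=.01)
```

```text
[0.48487219 0.25629308 0.03464683]
[[294.34574209 381.50355215]] [[294.488401   386.40715187]]
[[291.5091165  353.29153096]] [[291.65799658 358.02175089]]
[[292.91463343 380.42548768]
 [296.47494546 380.2268108 ]]
-> [0.482 0.262 0.02 ] 2
[[[0.03,-0.34,0.73],[0.0,0.0,-0.002],1],[[0.04,-0.34,0.73],[0.0,0.0,-0.002],1]]
-> [ 0.482  0.262 -0.002] 3
[[[-0.0,-0.0,0.73],[0.0,0.0,-0.0],1],[[-0.0,-0.0,0.74],[0.0,0.0,-0.0],1],[[-0.0,-0.0,0.73],[0.0,0.0,-0.0],1]]
```

Run:
```python
from station import *
from h import *
b=camera("side")["image"]
cv2.imwrite("pics/t3.png",cv2.resize(cv2.convertScaleAbs(b[330:400,260:340],alpha=1.8),None,fx=8,fy=8,interpolation=2))
```

```text
(no output)
```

View pics/t3.png

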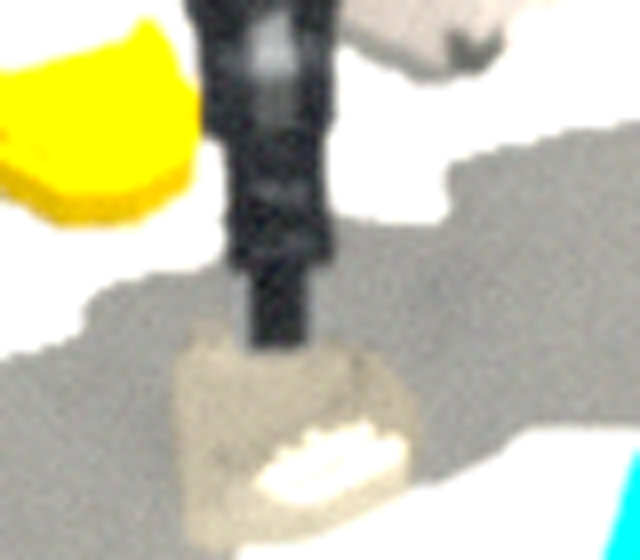

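>>> arm_command(
  deltas=[
    [[0,-0.35,0.7],[0,0,0],1],
    [[0.05,-0.35,0.7],[0,0,0],1],
    [[0,0,0.8],[0,0,0],1],
    [[0,0,0.8],[0,0,0],1],
    [[0,0,0],[0,0,0],1],
  ],
)

```text
t: 4.85
ee_pos: [0.4806, 0.2631, 0.0029]
ee_rot: [0.0, 0.965, 0.262, -0.001]
contact_force: [0.3, 0.3, -0.6]
width: 0.0855
```

Run:
```python
from station import *
from h import *
b=camera("side")["image"];a=camera("top")["image"]
cv2.imwrite("pics/t4.png",cv2.resize(cv2.convertScaleAbs(b[330:400,260:340],alpha=1.8),None,fx=8,fy=8,interpolation=2))
cv2.imwrite("pics/t5.png",cv2.resize(cv2.convertScaleAbs(a[230:290,190:260],alpha=1.8),None,fx=9,fy=9,interpolation=2))
s=observe();print(s["ee_pos"],s["contact_force"])
```

```text
[0.48123273 0.26349565 0.0039253 ] [-0.70156438 -0.09184628  0.57718109]
```

View pics/t4.png

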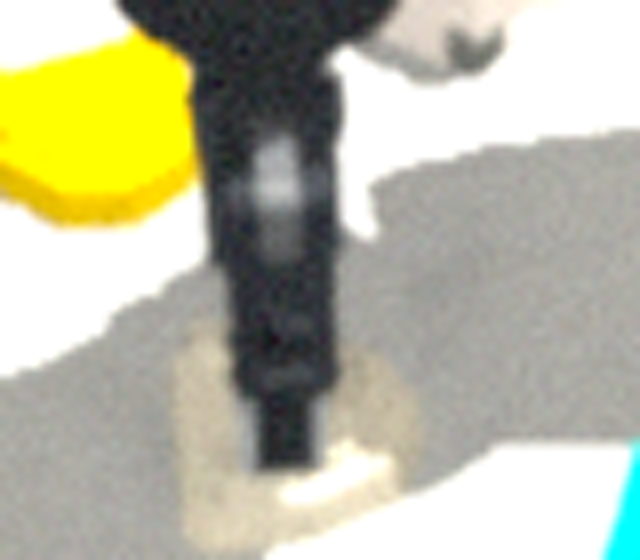

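View pics/t5.png

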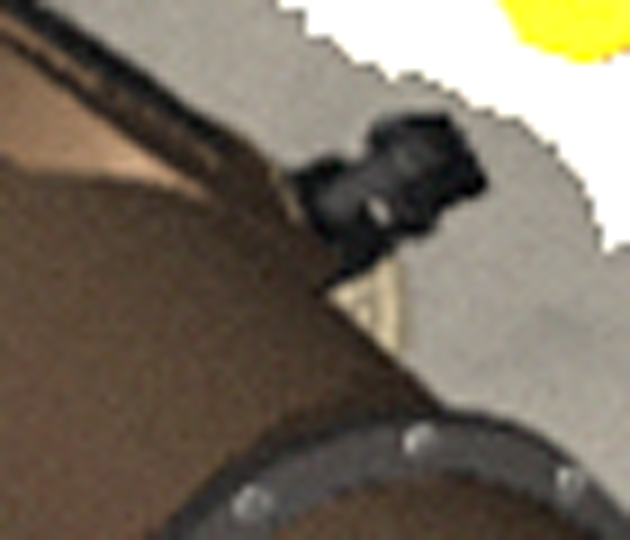

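>>> arm_command(
  deltas=[
    [[0,0,0.8],[0,0,0],1],
    [[0,0,0.3],[0,0,0],1],
    [[0,0,0],[0,0,0],1],
  ],
)

```text
t: 5.25
ee_pos: [0.4811, 0.2633, -0.0073]
ee_rot: [0.0, 0.965, 0.262, -0.0]
contact_force: [0.0, -0.1, -0.1]
width: 0.0854
```

>>> arm_command(
  deltas=[
    [[0,0,0],[0,0,0],0.6],
    [[0,0,0],[0,0,0],0.6],
    [[0,0,0],[0,0,0],0.6],
  ],
)

```text
t: 5.55
ee_pos: [0.4816, 0.2637, -0.0065]
ee_rot: [-0.0, 0.965, 0.262, 0.0]
contact_force: [0.0, 0.1, -0.4]
width: 0.0682
```

Run:
```python
from station import *
from h import *
b=camera("side")["image"]
cv2.imwrite("pics/t6.png",cv2.resize(cv2.convertScaleAbs(b[340:410,260:340],alpha=1.8),None,fx=8,fy=8,interpolation=2))
s=observe();print(s["ee_pos"],s["contact_force"],s["width"])
```

```text
[ 0.48154078  0.2636696  -0.00651786] [ 0.25757558  0.48231827 -0.32367626] 0.06819353685732461
```

View pics/t6.png

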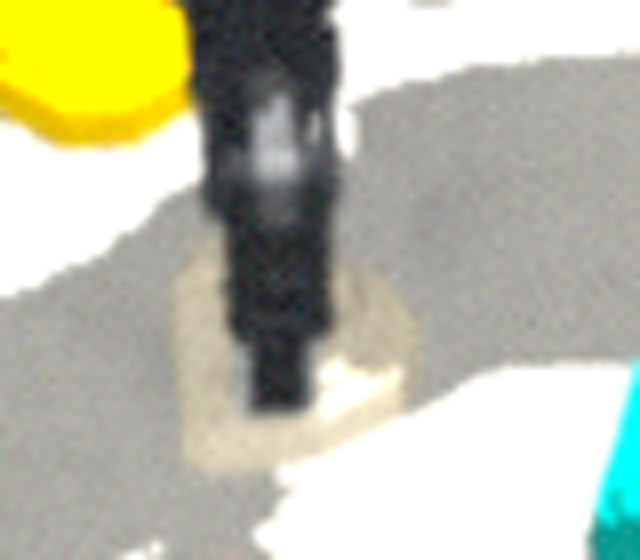

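>>> arm_command(
  deltas=[
    [[0,0,0.3],[0,0,0],0.6],
    [[0,0,0],[0,0,0],0.6],
  ],
)

```text
t: 5.8
ee_pos: [0.4813, 0.2634, -0.01]
ee_rot: [0.0, 0.965, 0.262, -0.0]
contact_force: [-0.1, 0.4, -0.2]
width: 0.0689
```

>>> arm_command(
  deltas=[
    [[0,0,0.25],[0,0,0],0.6],
    [[0,0,0],[0,0,0],0.6],
  ],
)

```text
t: 6.0
ee_pos: [0.4813, 0.2635, -0.0126]
ee_rot: [0.0, 0.965, 0.262, -0.0]
contact_force: [-0.6, -0.6, -0.4]
width: 0.0685
```

>>> arm_command(
  deltas=[
    [[0,0,0.25],[0,0,0],0.6],
    [[0,0,0],[0,0,0],0.6],
  ],
)

```text
t: 6.2
ee_pos: [0.4813, 0.2635, -0.015]
ee_rot: [0.0, 0.965, 0.262, -0.0]
contact_force: [0.3, -0.9, -0.0]
width: 0.0681
```

Run:
```python
from station import *
from h import *
b=camera("side")["image"]
cv2.imwrite("pics/t7.png",cv2.resize(cv2.convertScaleAbs(b[340:410,260:340],alpha=1.8),None,fx=8,fy=8,interpolation=2))
s=observe();print(s["ee_pos"],s["contact_force"],s["width"])
```

```text
[ 0.48130624  0.26353944 -0.01491213] [0.09829436 0.115997   0.24872357] 0.06838323688430373
```

View pics/t7.png

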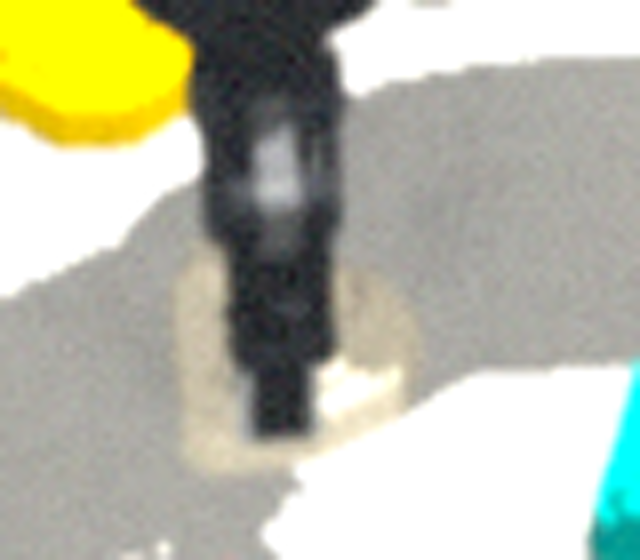

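>>> arm_command(
  deltas=[
    [[0,0,0.2],[0,0,0],0.6],
    [[0,0,0],[0,0,0],0.2],
    [[0,0,0],[0,0,0],-0.2],
    [[0,0,0],[0,0,0],-1],
    [[0,0,0],[0,0,0],-1],
    [[0,0,0],[0,0,0],-1],
  ],
)

```text
t: 6.85
ee_pos: [0.4814, 0.2637, -0.0162]
ee_rot: [0.0, 0.965, 0.262, 0.0]
contact_force: [-1.8, -0.9, 8.3]
width: 0.0564
```

>>> arm_command(
  deltas=[
    [[0,0,-1],[0,0,0],-1],
    [[0,0,-2],[0,0,0],-1],
    [[0,0,-3],[0,0,0],-1],
    [[0,0,-3],[0,0,0],-1],
    [[0,0,-3],[0,0,0],-1],
    [[0,0,0],[0,0,0],-1],
  ],
)

```text
t: 7.45
ee_pos: [0.4834, 0.2654, 0.1076]
ee_rot: [-0.001, 0.965, 0.262, 0.003]
contact_force: [-0.2, 0.2, -1.0]
width: 0.0567
```

Run:
```python
from station import *
from h import *
b=camera("side")["image"]
cv2.imwrite("pics/t8.png",cv2.resize(cv2.convertScaleAbs(b[290:380,240:340],alpha=1.6),None,fx=6,fy=6,interpolation=2))
s=observe();p,R=cur(s);print(p,s["contact_force"],s["width"],s["joint_positions"])
t=cw([0,.0555,0]);print(t)
J=np.degrees(CASE[2])
plan(p,R,[([p[0],p[1],.15],None),([t[0],t[1],.16],down(J))],-1)
```

```text
[0.48260375 0.26444916 0.1055422 ] [-0.0985913  -1.04430288 -0.7848109 ] 0.05653813446929078 [-0.22856762  0.4731859  -0.505035    1.84850646  0.28907578  0.88850825
 -1.91064152]
[0.5734365  0.02058866 0.        ]
-> [0.483 0.264 0.15 ] 2
[[[0.01,0.0,-2.22],[0.0,0.0,0.0],-1],[[0.01,0.0,-2.23],[0.0,0.0,0.0],-1]]
-> [0.573 0.021 0.16 ] 8
[[[-0.56,3.2,-0.13],[0.0,-0.0,-0.102],-1],[[-0.89,3.13,-0.12],[0.0,-0.0,-0.102],-1],[[-1.2,3.03,-0.13],[0.0,-0.0,-0.102],-1],[[-1.5,2.88,-0.13],[0.0,-0.0,-0.102],-1],[[-1.79,2.72,-0.12],[0.0,-0.0,-0.102],-1],[[-2.05,2.52,-0.13],[0.0,-0.0,-0.102],-1],[[-2.31,2.3,-0.12],[0.0,-0.0,-0.102],-1],[[-2.52,2.05,-0.13],[0.0,-0.0,-0.102],-1]]
```

View pics/t8.png

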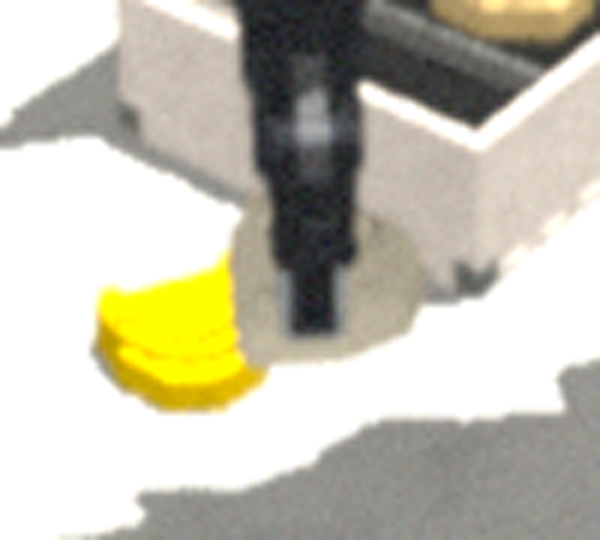

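Run:
```python
from station import *
from h import *
s=observe();p,R=cur(s)
t=cw([0,.0585,0]);print(t)
J=np.degrees(CASE[2])
plan(p,R,[([t[0],t[1],.15],down(J)),([t[0],t[1],.03],down(J))],-1,ang=.1)
```

```text
[0.57410874 0.02351238 0.        ]
-> [0.574 0.024 0.15 ] 9
[[[-0.48,2.82,-0.5],[0.0,-0.0,-0.09],-1],[[-0.72,2.77,-0.49],[0.0,-0.0,-0.09],-1],[[-0.98,2.7,-0.5],[0.0,-0.0,-0.09],-1],[[-1.21,2.59,-0.49],[0.0,-0.0,-0.09],-1],[[-1.44,2.48,-0.5],[0.0,-0.0,-0.09],-1],[[-1.65,2.33,-0.49],[0.0,-0.0,-0.09],-1],[[-1.86,2.18,-0.5],[0.0,-0.0,-0.09],-1],[[-2.05,2.0,-0.49],[0.0,-0.0,-0.09],-1],[[-2.22,1.81,-0.5],[0.0,-0.0,-0.09],-1]]
-> [0.574 0.024 0.03 ] 4
[[[-0.01,-0.01,3.0],[0.001,-0.001,-0.001],-1],[[-0.0,-0.01,3.0],[0.001,-0.001,-0.001],-1],[[-0.01,0.0,3.0],[0.001,-0.001,-0.001],-1],[[0.0,0.0,3.0],[0.001,-0.001,-0.001],-1]]
```

>>> arm_command(
  deltas=[
    [[-0.5,2.8,-0.5],[0,0,-0.09],-1],
    [[-0.7,2.75,-0.5],[0,0,-0.09],-1],
    [[-1,2.7,-0.5],[0,0,-0.09],-1],
    [[-1.2,2.6,-0.5],[0,0,-0.09],-1],
    [[-1.45,2.5,-0.5],[0,0,-0.09],-1],
    [[-1.65,2.35,-0.5],[0,0,-0.09],-1],
    [[-1.85,2.2,-0.5],[0,0,-0.09],-1],
    [[-2.05,2,-0.5],[0,0,-0.09],-1],
    [[-2.2,1.8,-0.5],[0,0,-0.09],-1],
    [[0,0,0],[0,0,0],-1],
  ],
)

```text
t: 8.5
ee_pos: [0.5743, 0.0174, 0.1472]
ee_rot: [0.001, 0.785, 0.62, -0.001]
contact_force: [0.2, -0.3, -2.0]
width: 0.0565
```

Run:
```python
from station import *
from h import *
b=camera("side")["image"];a=camera("top")["image"]
cv2.imwrite("pics/t9.png",cv2.resize(b[180:360,220:400],None,fx=3.3,fy=3.3,interpolation=2))
s=observe();p,R=cur(s);print(p,s["contact_force"],s["width"],s["joint_positions"].round(2))
t=cw([0,.0585,0]);print(t)
J=np.degrees(CASE[2])
plan(p,R,[([t[0],t[1],.07],down(J)),([t[0],t[1],.0],down(J))],-1,step=.02)
```

```text
[0.57277462 0.02213845 0.14719735] [-0.49669386  0.50603009 -1.97254229] 0.05614780805113745 [ 0.35  0.5  -0.68  1.73  0.36  1.04 -0.69]
[0.57410874 0.02351238 0.        ]
-> [0.574 0.024 0.07 ] 4
[[[0.04,0.03,1.93],[-0.0,0.0,-0.002],-1],[[0.04,0.03,1.93],[-0.0,0.0,-0.002],-1],[[0.04,0.02,1.93],[-0.0,0.0,-0.002],-1],[[0.05,0.03,1.93],[-0.0,0.0,-0.002],-1]]
-> [0.574 0.024 0.   ] 4
[[[-0.0,0.0,1.75],[-0.0,0.0,0.0],-1],[[-0.0,0.01,1.75],[-0.0,0.0,0.0],-1],[[-0.0,0.0,1.75],[-0.0,0.0,0.0],-1],[[-0.0,0.01,1.75],[-0.0,0.0,0.0],-1]]
```

View pics/t9.png

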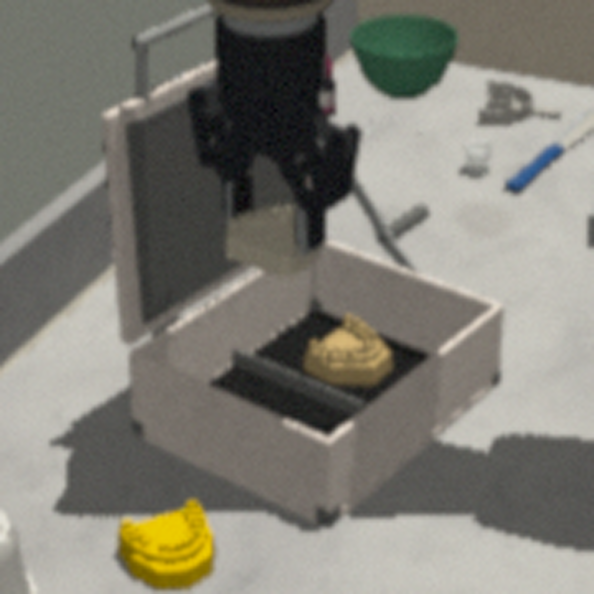

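>>> arm_command(
  deltas=[
    [[0.05,0,2],[0,0,0],-1],
    [[0.05,0,2],[0,0,0],-1],
    [[0.05,0,2],[0,0,0],-1],
    [[0,0,2],[0,0,0],-1],
    [[0,0,2],[0,0,0],-1],
    [[0,0,2],[0,0,0],-1],
    [[0,0,1.5],[0,0,0],-1],
    [[0,0,0.8],[0,0,0],-1],
    [[0,0,0],[0,0,0],-1],
  ],
)

```text
t: 9.5
ee_pos: [0.5728, 0.0249, 0.0043]
ee_rot: [-0.001, 0.783, 0.622, -0.001]
contact_force: [-0.0, -0.2, -1.3]
width: 0.0565
```

>>> arm_command(
  deltas=[
    [[0,0,0.3],[0,0,0],-1],
    [[0,0,0.3],[0,0,0],-1],
    [[0,0,0],[0,0,0],-1],
  ],
)

```text
t: 9.8
ee_pos: [0.5739, 0.0243, -0.0005]
ee_rot: [0.0, 0.784, 0.621, 0.0]
contact_force: [0.4, 0.6, -1.3]
width: 0.0565
```

>>> arm_command(
  deltas=[
    [[0,0,0.3],[0,0,0],-1],
    [[0,0,0.3],[0,0,0],-1],
    [[0,0,0],[0,0,0],-1],
  ],
)

```text
t: 10.1
ee_pos: [0.5735, 0.0242, -0.0071]
ee_rot: [-0.0, 0.784, 0.621, -0.0]
contact_force: [0.3, -0.2, -2.2]
width: 0.0563
```

>>> arm_command(
  deltas=[
    [[0,0,0.2],[0,0,0],-1],
    [[0,0,0.1],[0,0,0],-1],
    [[0,0,0],[0,0,0],-1],
  ],
)

```text
t: 10.4
ee_pos: [0.5736, 0.0244, -0.0099]
ee_rot: [-0.0, 0.784, 0.621, -0.0]
contact_force: [0.1, 0.3, -2.5]
width: 0.0566
```

>>> arm_command(
  deltas=[
    [[0,0,0.1],[0,0,0],-1],
    [[0,0,0],[0,0,0],-1],
  ],
)

```text
t: 10.6
ee_pos: [0.5737, 0.0244, -0.0101]
ee_rot: [0.0, 0.784, 0.621, -0.0]
contact_force: [-2.4, -0.8, 6.4]
width: 0.057
```

>>> arm_command(
  deltas=[
    [[0,0,0.1],[0,0,0],-1],
    [[0,0,0],[0,0,0],-1],
  ],
)

```text
t: 10.8
ee_pos: [0.5738, 0.0244, -0.0102]
ee_rot: [0.001, 0.784, 0.621, -0.0]
contact_force: [-5.5, -1.7, 17.1]
width: 0.0562
```

>>> arm_command(
  deltas=[
    [[0,0,-0.15],[0,0,0],-1],
    [[0,0,0],[0,0,0],-0.2],
    [[0,0,0],[0,0,0],0.5],
    [[0,0,0],[0,0,0],0.9],
    [[0,0,0],[0,0,0],0.9],
    [[0,0,0],[0,0,0],0.9],
  ],
)

```text
t: 11.4
ee_pos: [0.5737, 0.0244, -0.0103]
ee_rot: [-0.0, 0.784, 0.621, -0.0]
contact_force: [0.1, 0.7, 0.2]
width: 0.0812
```

>>> arm_command(
  deltas=[
    [[0,0,-1],[0,0,0],0.9],
    [[0,0,-2],[0,0,0],0.9],
    [[0,0,-3],[0,0,0],0.9],
    [[0,0,-4],[0,0,0],0.9],
    [[0,0,-4],[0,0,0],0.9],
    [[0,0,-4],[0,0,0],0.9],
    [[0,0,-3],[0,0,0],0.9],
  ],
)

```text
t: 12.1
ee_pos: [0.5741, 0.0249, 0.2033]
ee_rot: [0.001, 0.783, 0.621, 0.001]
contact_force: [0.4, 0.1, 0.1]
width: 0.0814
```

Run:
```python
from station import *
from h import *
b=camera("side")["image"]
cv2.imwrite("pics/t10.png",cv2.resize(b[180:360,220:400],None,fx=3.3,fy=3.3,interpolation=2))
s=observe();p,R=cur(s);print(p,s["contact_force"],s["width"],s["joint_positions"].round(2))
# knob grasp: tilt tool so its z leans: body outward (-case y), fingers pointing down and toward +case y
J=CASE[2];cx=np.array([np.cos(J),np.sin(J),0]);cy=np.array([-np.sin(J),np.cos(J),0])
for tl in (0,25):
    t=np.radians(tl);z=-np.cos(t)*np.array([0,0,1])+np.sin(t)*cy;y=cx;x=np.cross(y,z)
    R2=Ro.from_matrix(np.c_[x,y,z]);k=cw([.027,-.163,.09])
    print(tl,"grasp",k,"tcp",k+.019*z,(R.inv()*R2).as_rotvec())
```

```text
[0.57624284 0.02568389 0.20772124] [2.39225251 0.60269469 2.83660752] 0.08070345456431709 [ 0.37  0.44 -0.71  1.66  0.31  1.15 -0.65]
0 grasp [ 0.55078819 -0.19840518  0.09      ] tcp [ 0.55078819 -0.19840518  0.071     ] [ 0.00808329 -0.00274335 -0.00349654]
25 grasp [ 0.55078819 -0.19840518  0.09      ] tcp [ 0.55258751 -0.19057963  0.07278015] [ 0.00871659  0.43358612 -0.00167722]
```

View pics/t10.png

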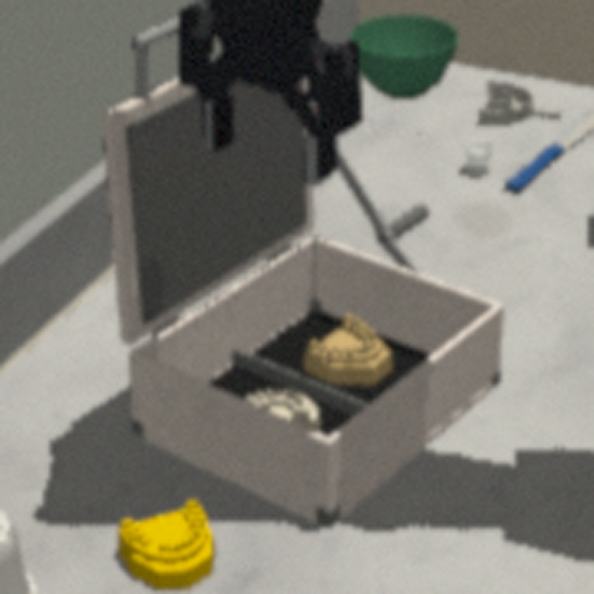

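The cream cast lies flat, teeth up, in the left bay (crop ~(280,408)). Next is the knob.

```bash
cat >> h.py <<'E'
J=CASE[2];cx=np.array([np.cos(J),np.sin(J),0]);cy=np.array([-np.sin(J),np.cos(J),0])
def tilt(tl,flip=0):
    t=np.radians(tl);z=-np.cos(t)*np.array([0,0,1])+np.sin(t)*cy;y=cx;x=np.cross(y,z);return Ro.from_matrix(np.c_[x,y,z])
E
python3 - <<'E'
from station import *
from h import *
s=observe();p,R=cur(s);print(p)
R2=tilt(25);z=R2.apply([0,0,1]);k=cw([.027,-.163,.09])+.019*z
A=cw([-.02,-.17,.24])
plan(p,R,[(A,R2),(k-.09*z,R2),(k,R2)],0,step=.03,ang=.1)
print(z)
E
```

```text
[0.57624284 0.02568389 0.20772124]
-> [ 0.503 -0.195  0.24 ] 8
[[[-2.89,-0.26,-0.41],[0.001,0.054,-0.0],0],[[-2.86,-0.25,-0.57],[0.001,0.054,-0.0],0],[[-2.83,-0.26,-0.72],[0.001,0.054,-0.0],0],[[-2.78,-0.26,-0.88],[0.001,0.054,-0.0],0],[[-2.73,-0.26,-1.02],[0.001,0.054,-0.0],0],[[-2.68,-0.26,-1.17],[0.001,0.054,-0.0],0],[[-2.6,-0.26,-1.31],[0.001,0.054,-0.0],0],[[-2.54,-0.26,-1.45],[0.001,0.054,-0.0],0]]
-> [ 0.544 -0.228  0.154] 4
[[[-1.42,1.17,1.7],[0.0,0.0,-0.0],0],[[-1.42,1.18,1.7],[0.0,0.0,-0.0],0],[[-1.42,1.17,1.71],[0.0,0.0,-0.0],0],[[-1.42,1.18,1.7],[0.0,0.0,-0.0],0]]
-> [ 0.553 -0.191  0.073] 3
[[[0.0,-0.0,3.0],[0.0,0.001,-0.0],0],[[0.0,-0.01,3.0],[0.0,0.001,-0.0],0],[[0.0,-0.0,3.0],[0.0,0.001,-0.0],0]]
[ 0.09470074  0.4118713  -0.90630779]
```

>>> arm_command(
  deltas=[
    [[-2.9,-0.26,-0.4],[0,0.054,0],0],
    [[-2.85,-0.26,-0.55],[0,0.054,0],0],
    [[-2.85,-0.26,-0.7],[0,0.054,0],0],
    [[-2.8,-0.26,-0.9],[0,0.054,0],0],
    [[-2.75,-0.26,-1],[0,0.054,0],0],
    [[-2.7,-0.26,-1.15],[0,0.054,0],0],
    [[-2.6,-0.26,-1.3],[0,0.054,0],0],
    [[-2.55,-0.26,-1.45],[0,0.054,0],0],
    [[0,0,0],[0,0,0],0],
  ],
)

```text
t: 13.05
ee_pos: [0.4987, -0.2041, 0.2307]
ee_rot: [-0.133, 0.769, 0.603, 0.168]
contact_force: [0.2, 0.0, -1.2]
width: 0.0426
```

Run:
```python
from station import *
from h import *
s=observe();p,R=cur(s);print(p,s["width"],s["joint_positions"].round(2))
a=camera("top")["image"];b=camera("side")["image"]
cv2.imwrite("pics/t11.png",np.hstack([cv2.resize(a[150:290,270:430],(457,400),interpolation=2),cv2.resize(b[160:300,260:380],(343,400),interpolation=2)]))
R2=tilt(25);z=R2.apply([0,0,1]);k=cw([.027,-.163,.09])+.019*z
plan(p,R,[(k-.09*z,R2),(k,R2)],0,step=.03,ang=.1)
```

```text
[ 0.49870464 -0.2040648   0.23066187] 0.042561668337150145 [ 1.14  0.51 -0.82  1.64 -0.07  1.2   0.16]
-> [ 0.544 -0.228  0.154] 4
[[[-1.07,1.24,1.6],[0.001,0.001,-0.003],0],[[-1.08,1.25,1.61],[0.001,0.001,-0.003],0],[[-1.08,1.24,1.6],[0.001,0.001,-0.003],0],[[-1.09,1.24,1.59],[0.001,0.001,-0.003],0]]
-> [ 0.553 -0.191  0.073] 4
[[[0.0,-0.0,2.25],[0.0,0.0,-0.0],0],[[0.0,-0.0,2.25],[0.0,0.0,-0.0],0],[[0.0,-0.01,2.25],[0.0,0.0,-0.0],0],[[0.0,0.0,2.25],[0.0,0.0,-0.0],0]]
```

View pics/t11.png

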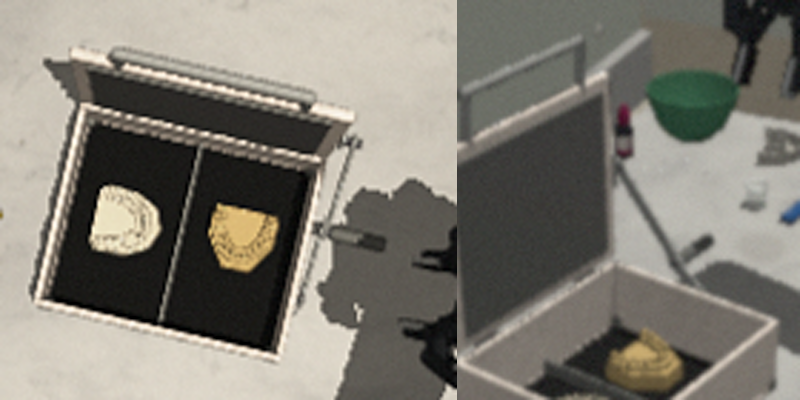

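>>> arm_command(
  deltas=[
    [[-1.1,1.25,1.6],[0,0,0],0],
    [[-1.1,1.25,1.6],[0,0,0],0],
    [[-1.1,1.25,1.6],[0,0,0],0],
    [[-1.1,1.25,1.6],[0,0,0],0],
    [[0,0,2],[0,0,0],0],
    [[0,0,0],[0,0,0],0],
  ],
)

```text
t: 13.75
ee_pos: [0.5476, -0.209, 0.1358]
ee_rot: [-0.135, 0.764, 0.608, 0.167]
contact_force: [-0.5, 0.8, 0.4]
width: 0.0427
```

Run:
```python
from station import *
from h import *
s=observe();p,R=cur(s);print(p,s["width"],s["contact_force"])
a=camera("top")["image"];b=camera("side")["image"]
cv2.imwrite("pics/t12.png",np.hstack([cv2.resize(a[190:270,350:440],(450,400),interpolation=2),cv2.resize(b[190:290,300:380],(320,400),interpolation=2)]))
R2=tilt(25);z=R2.apply([0,0,1]);k=cw([.027,-.163,.09])+.019*z
plan(p,R,[(k,R2)],0,step=.02,ang=.1)
```

```text
[ 0.54756192 -0.20901961  0.1358052 ] 0.04274473847876614 [-0.52493905  0.80066928  0.36522497]
-> [ 0.553 -0.191  0.073] 4
[[[-0.23,0.02,1.63],[-0.001,0.001,-0.0],0],[[-0.23,0.03,1.63],[-0.001,0.001,-0.0],0],[[-0.23,0.02,1.63],[-0.001,0.001,-0.0],0],[[-0.24,0.02,1.63],[-0.001,0.001,-0.0],0]]
```

View pics/t12.png

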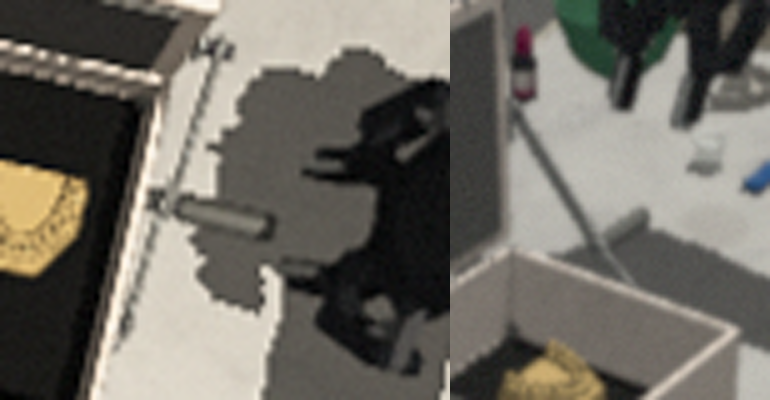

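>>> arm_command(
  deltas=[
    [[-0.25,0,1.6],[0,0,0],0],
    [[-0.25,0,1.6],[0,0,0],0],
    [[-0.25,0,1.6],[0,0,0],0],
    [[-0.2,0,1.6],[0,0,0],0],
    [[0,0,0],[0,0,0],0],
  ],
)

```text
t: 14.35
ee_pos: [0.5518, -0.194, 0.075]
ee_rot: [-0.134, 0.765, 0.607, 0.168]
contact_force: [-0.2, 0.5, 0.6]
width: 0.0428
```

Run:
```python
from station import *
from h import *
s=observe();p,R=cur(s);print(p,s["width"],s["contact_force"])
a=camera("top")["image"];b=camera("side")["image"]
cv2.imwrite("pics/t13.png",np.hstack([cv2.resize(a[190:270,350:440],(450,400),interpolation=2),cv2.resize(b[190:290,300:380],(320,400),interpolation=2)]))
```

```text
[ 0.55182101 -0.19401632  0.07502659] 0.042777788929084765 [-0.22400941  0.45635852  0.58670673]
```

View pics/t13.png

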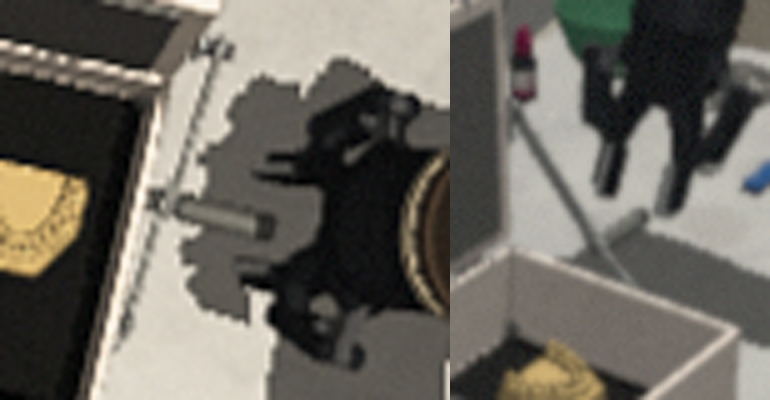

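Run:
```python
from station import *
from h import *
s=observe();p,R=cur(s);z=R.apply([0,0,1])
for d in(0,.01,.02,.03,.04):print(d,proj("side",p-d*z).round(1),proj("top",p-d*z).round(1))
print(proj("side",cw([.027,-.163,.09])),proj("top",cw([.027,-.163,.09])))
```

```text
0 [[342.9 250.5]] [[395.1 233.6]]
0.01 [[343.8 247.1]] [[397.2 233.7]]
0.02 [[344.8 243.7]] [[399.2 233.8]]
0.03 [[345.7 240.2]] [[401.3 233.9]]
0.04 [[346.6 236.8]] [[403.4 234.1]]
[[344.12719343 245.8946087 ]] [[397.07700819 233.98604255]]
```

>>> arm_command(
  deltas=[
    [[-0.2,0.1,0.7],[0,0,0],0],
    [[-0.2,0,0.7],[0,0,0],0],
    [[0,0,0],[0,0,0],0],
  ],
)

```text
t: 14.75
ee_pos: [0.5533, -0.1929, 0.0599]
ee_rot: [-0.134, 0.765, 0.607, 0.168]
contact_force: [-0.3, 0.2, -0.3]
width: 0.0424
```

Run:
```python
from station import *
from h import *
s=observe();p,R=cur(s);print(p,s["width"],s["contact_force"])
a=camera("top")["image"];b=camera("side")["image"]
cv2.imwrite("pics/t14.png",np.hstack([cv2.resize(a[190:270,350:440],(450,400),interpolation=2),cv2.resize(b[190:290,300:380],(320,400),interpolation=2)]))
```

```text
[ 0.55328573 -0.19291986  0.05992504] 0.04238963147938857 [-0.30610589  0.15278365 -0.31379293]
```

View pics/t14.png

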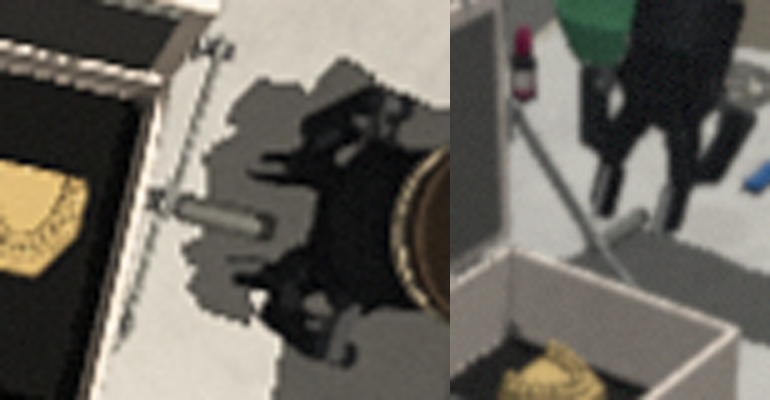

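>>> arm_command(
  deltas=[
    [[0.2,0,0.6],[0,0,0],0],
    [[0.2,0,0.6],[0,0,0],0],
    [[0,0,0.2],[0,0,0],0],
    [[0,0,0],[0,0,0],0],
  ],
)

```text
t: 15.25
ee_pos: [0.5557, -0.1832, 0.0493]
ee_rot: [-0.134, 0.765, 0.607, 0.168]
contact_force: [-0.1, -0.4, -0.5]
width: 0.0429
```

Run:
```python
from station import *
from h import *
s=observe();p,R=cur(s);print(p,s["width"],s["contact_force"])
a=camera("top")["image"];b=camera("side")["image"]
cv2.imwrite("pics/t15.png",np.hstack([cv2.resize(a[190:270,350:440],(450,400),interpolation=2),cv2.resize(b[190:290,300:380],(320,400),interpolation=2)]))
```

```text
[ 0.55573521 -0.18319874  0.04926504] 0.042887180914634566 [-0.13679791 -0.41972136 -0.51473848]
```

View pics/t15.png

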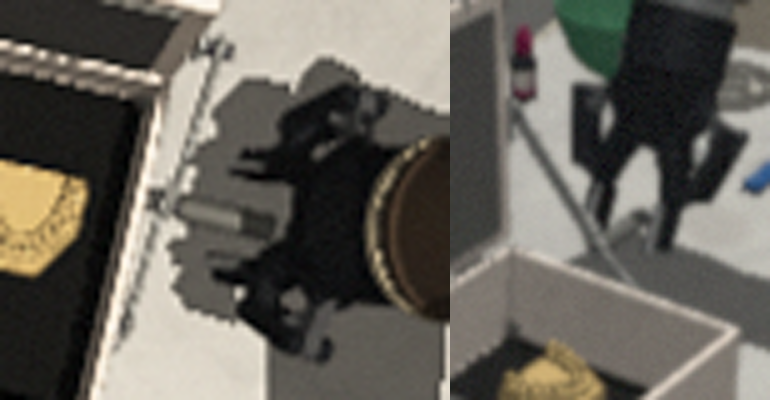

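>>> arm_command(
  deltas=[
    [[0,0,0],[0,0,0],-0.4],
    [[0,0,0],[0,0,0],-0.7],
    [[0,0,0],[0,0,0],-1],
    [[0,0,0],[0,0,0],-1],
    [[0,0,0],[0,0,0],-1],
  ],
)

```text
t: 15.85
ee_pos: [0.5536, -0.1835, 0.0497]
ee_rot: [-0.135, 0.765, 0.607, 0.167]
contact_force: [-9.7, -0.6, 9.4]
width: 0.0126
```

Run:
```python
from station import *
from h import *
s=observe();p,R=cur(s);print(p,s["width"],s["contact_force"],s["moment"])
a=camera("top")["image"];b=camera("side")["image"]
cv2.imwrite("pics/t16.png",np.hstack([cv2.resize(a[190:270,350:440],(450,400),interpolation=2),cv2.resize(b[190:290,300:380],(320,400),interpolation=2)]))
th=np.radians(38.9+np.arange(0,43,3));pts=.08*np.c_[np.cos(th),np.sin(th)]
w=[(p+cx*(q[0]-pts[0][0])+[0,0,q[1]-pts[0][1]],R) for q in pts[1:]]
plan(p,R,w,-1)
```

```text
[ 0.55360649 -0.18348918  0.04967622] 0.012637183821667475 [-9.74602512 -0.6049029   9.4216785 ] [0.1612571  1.8276647  0.82717194]
-> [ 0.551 -0.183  0.053] 1
[[[0.13,-0.27,-0.29],[0.0,0.0,0.0],-1]]
-> [ 0.548 -0.182  0.056] 1
[[[0.13,-0.29,-0.27],[0.0,-0.0,0.0],-1]]
-> [ 0.545 -0.182  0.059] 1
[[[0.12,-0.31,-0.27],[-0.0,-0.0,0.0],-1]]
-> [ 0.542 -0.181  0.062] 1
[[[0.11,-0.32,-0.24],[-0.0,-0.0,0.0],-1]]
-> [ 0.539 -0.18   0.064] 1
[[[0.11,-0.33,-0.23],[-0.0,-0.0,0.0],-1]]
-> [ 0.536 -0.179  0.066] 1
[[[0.09,-0.34,-0.22],[-0.0,-0.0,0.0],-1]]
-> [ 0.532 -0.179  0.069] 1
[[[0.09,-0.36,-0.2],[-0.0,-0.0,0.0],-1]]
-> [ 0.528 -0.178  0.071] 1
[[[0.09,-0.37,-0.18],[-0.0,-0.0,0.0],-1]]
-> [ 0.525 -0.177  0.072] 1
[[[0.07,-0.38,-0.16],[-0.0,-0.0,0.0],-1]]
-> [ 0.521 -0.176  0.074] 1
[[[0.07,-0.39,-0.15],[-0.0,-0.0,0.0],-1]]
-> [ 0.517 -0.175  0.075] 1
[[[0.05,-0.39,-0.12],[-0.0,-0.0,0.0],-1]]
-> [ 0.513 -0.174  0.077] 1
[[[0.05,-0.4,-0.11],[-0.0,-0.0,0.0],-1]]
-> [ 0.509 -0.173  0.078] 1
[[[0.04,-0.41,-0.09],[-0.0,-0.0,0.0],-1]]
-> [ 0.505 -0.172  0.078] 1
[[[0.03,-0.41,-0.07],[-0.0,-0.0,0.0],-1]]
```

View pics/t16.png

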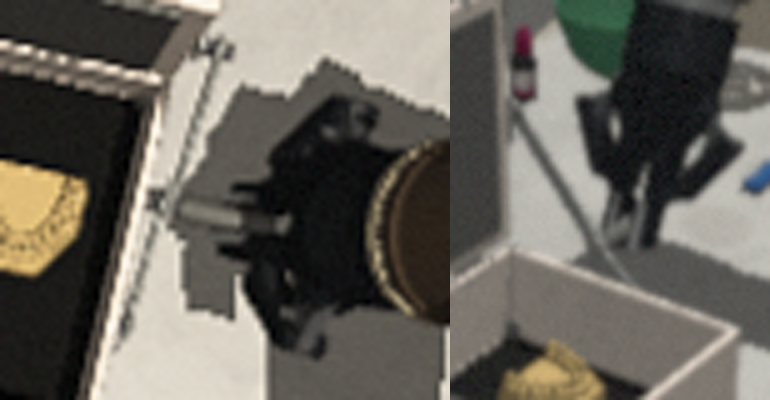

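>>> arm_command(
  deltas=[
    [[0,-0.2,0],[0,0,0],-1],
    [[0.13,-0.27,-0.29],[0,0,0],-1],
    [[0.13,-0.29,-0.27],[0,0,0],-1],
    [[0.12,-0.31,-0.27],[0,0,0],-1],
  ],
)

```text
t: 16.35
ee_pos: [0.546, -0.1816, 0.0592]
ee_rot: [-0.133, 0.766, 0.607, 0.168]
contact_force: [3.2, 0.6, -5.3]
width: 0.0122
```

>>> arm_command(
  deltas=[
    [[0.11,-0.32,-0.24],[0,0,0],-1],
    [[0.11,-0.33,-0.23],[0,0,0],-1],
    [[0.09,-0.34,-0.22],[0,0,0],-1],
  ],
)

```text
t: 16.65
ee_pos: [0.5372, -0.1796, 0.0674]
ee_rot: [-0.132, 0.766, 0.607, 0.169]
contact_force: [6.4, -1.8, 0.1]
width: 0.0121
```

>>> arm_command(
  deltas=[
    [[0.09,-0.36,-0.2],[0,0,0],-1],
    [[0.09,-0.37,-0.18],[0,0,0],-1],
    [[0.07,-0.38,-0.16],[0,0,0],-1],
    [[0,0,0],[0,0,0],-1],
  ],
)

```text
t: 17.05
ee_pos: [0.5273, -0.1773, 0.0743]
ee_rot: [-0.131, 0.766, 0.607, 0.169]
contact_force: [5.3, -2.6, 7.5]
width: 0.012
```

Run:
```python
from station import *
from h import *
s=observe();p,R=cur(s);print(p,s["width"],s["contact_force"],s["moment"])
a=camera("top")["image"];b=camera("side")["image"]
cv2.imwrite("pics/t17.png",np.hstack([cv2.resize(a[155:275,290:425],(450,400),interpolation=2),cv2.resize(b[160:300,260:372],(320,400),interpolation=2)]))
```

```text
[ 0.52734698 -0.17734199  0.07425389] 0.012002833707849115 [ 5.26219531 -2.64077267  7.4641298 ] [-0.28781561 -1.11620833 -0.49180485]
```

View pics/t17.png

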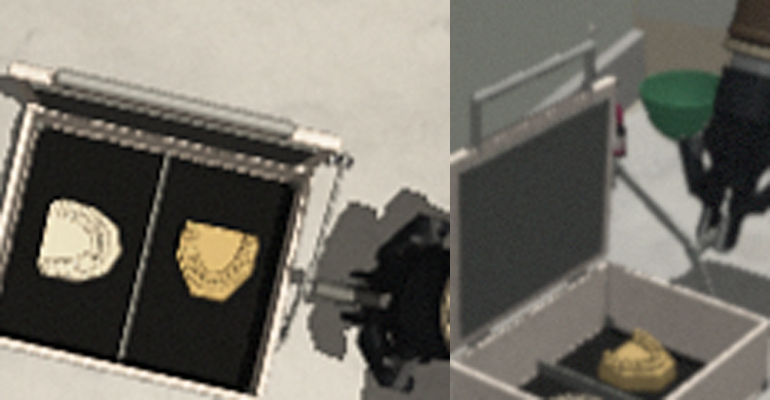

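>>> arm_command(
  deltas=[
    [[0.07,-0.39,-0.15],[0,0,0],-1],
    [[0.05,-0.39,-0.12],[0,0,0],-1],
    [[0.05,-0.4,-0.11],[0,0,0],-1],
  ],
)

```text
t: 17.45
ee_pos: [0.5179, -0.1752, 0.0791]
ee_rot: [-0.129, 0.766, 0.607, 0.171]
contact_force: [8.8, -3.1, 14.3]
width: 0.012
```

>>> arm_command(
  deltas=[
    [[0.04,-0.41,-0.09],[0,0,0],-1],
    [[0.03,-0.41,-0.07],[0,0,0],-1],
    [[0,-0.3,-0.02],[0,0,0],-1],
    [[0,0,0],[0,0,0],-1],
  ],
)

```text
t: 17.85
ee_pos: [0.5083, -0.173, 0.0822]
ee_rot: [-0.128, 0.766, 0.607, 0.171]
contact_force: [9.1, -4.0, 18.2]
width: 0.0119
```

Run:
```python
from station import *
from h import *
s=observe();p,R=cur(s);print(p,s["width"],s["contact_force"],s["moment"])
a=camera("top")["image"];b=camera("side")["image"]
cv2.imwrite("pics/t18.png",np.hstack([cv2.resize(a[155:275,290:425],(450,400),interpolation=2),cv2.resize(b[160:300,260:372],(320,400),interpolation=2)]))
```

```text
[ 0.50831456 -0.17300521  0.08224179] 0.011918105638396992 [ 9.10707656 -4.02159395 18.2332657 ] [ 0.1904963  -2.42507878 -0.89743991]
```

View pics/t18.png

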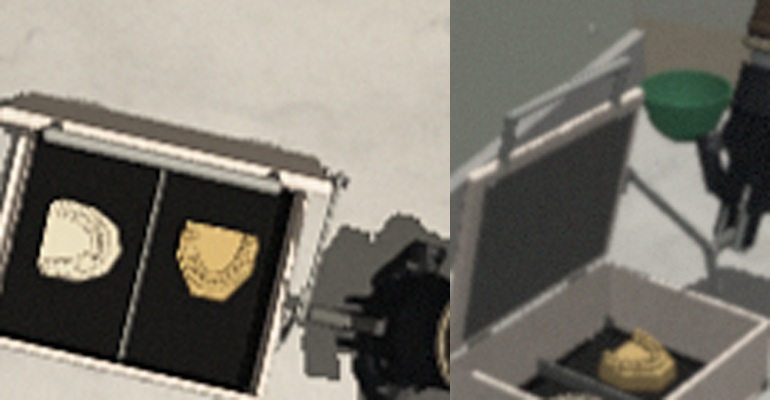

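>>> arm_command(
  deltas=[
    [[0,0,0],[0,0,0],-0.6],
    [[0,0,0],[0,0,0],-0.2],
    [[0,0,0],[0,0,0],0.1],
    [[0,0,0],[0,0,0],0.1],
    [[0,0,0],[0,0,0],0.1],
  ],
)

```text
t: 18.45
ee_pos: [0.5021, -0.1714, 0.0781]
ee_rot: [-0.134, 0.765, 0.607, 0.168]
contact_force: [-0.1, 0.0, 0.5]
width: 0.0471
```

Run:
```python
from station import *
from h import *
s=observe();p,R=cur(s);print(p,s["width"],s["contact_force"],s["moment"])
a=camera("top")["image"];b=camera("side")["image"]
cv2.imwrite("pics/t19.png",np.hstack([cv2.resize(a[190:270,350:440],(450,400),interpolation=2),cv2.resize(b[190:290,300:380],(320,400),interpolation=2)]))
```

```text
[ 0.50207561 -0.17135602  0.07805129] 0.047121728922173194 [-0.05804774  0.00892785  0.5428603 ] [-0.39750039  0.1318628   0.02560619]
```

View pics/t19.png

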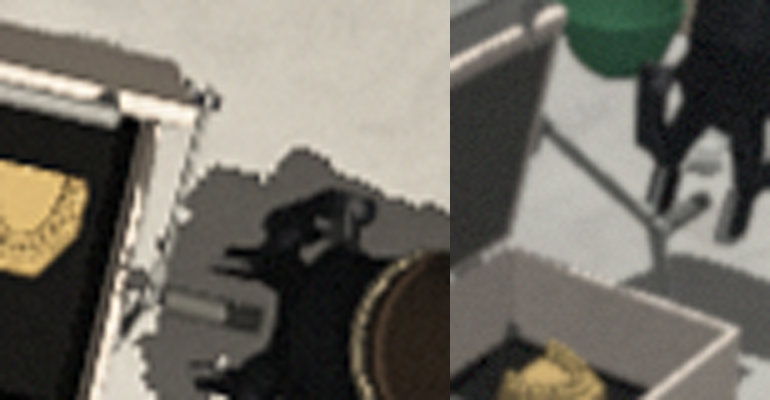

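Run:
```python
from station import *
from h import *
s=observe();p,R=cur(s);z=R.apply([0,0,1])
R2=tilt(0)
plan(p,R,[(p-.11*z,R),(cw([-.08,-.15,.30]),R),(cw([-.05,-.05,.40]),R2)],0.5,step=.035,ang=.07)
```

```text
-> [ 0.492 -0.216  0.178] 4
[[[0.0,-0.0,-2.75],[0.0,0.0,0.0],0.5],[[-0.0,-0.0,-2.75],[0.0,0.0,0.0],0.5],[[-0.0,0.0,-2.75],[0.0,0.0,0.0],0.5],[[-0.0,0.0,-2.75],[0.0,0.0,0.0],0.5]]
-> [ 0.449 -0.162  0.3  ] 5
[[[1.81,-1.08,-1.85],[0.0,0.0,0.0],0.5],[[1.81,-1.07,-1.85],[0.0,0.0,0.0],0.5],[[1.81,-1.08,-1.85],[0.0,0.0,0.0],0.5],[[1.81,-1.08,-1.85],[0.0,0.0,0.0],0.5],[[1.81,-1.08,-1.85],[0.0,0.0,0.0],0.5]]
-> [ 0.501 -0.071  0.4  ] 7
[[[1.9,0.42,-0.7],[0.0,-0.062,-0.001],0.5],[[1.85,0.43,-0.81],[0.0,-0.062,-0.001],0.5],[[1.79,0.42,-0.93],[0.0,-0.062,-0.001],0.5],[[1.73,0.43,-1.04],[0.0,-0.062,-0.001],0.5],[[1.67,0.43,-1.14],[0.0,-0.062,-0.001],0.5],[[1.59,0.43,-1.24],[0.0,-0.062,-0.001],0.5],[[1.51,0.43,-1.34],[0.0,-0.062,-0.001],0.5]]
```

>>> arm_command(
  deltas=[
    [[0,0,-1.5],[0,0,0],0.1],
    [[0,0,-2.5],[0,0,0],0.1],
    [[0,0,-3.5],[0,0,0],0.1],
    [[0,0,-3.5],[0,0,0],0.1],
    [[1.8,-1.1,-1.85],[0,0,0],0.5],
    [[1.8,-1.1,-1.85],[0,0,0],0.5],
    [[1.8,-1.1,-1.85],[0,0,0],0.5],
    [[1.8,-1.1,-1.85],[0,0,0],0.5],
    [[1.8,-1.1,-1.85],[0,0,0],0.5],
  ],
)

```text
t: 19.45
ee_pos: [0.4478, -0.1613, 0.3008]
ee_rot: [-0.133, 0.765, 0.607, 0.168]
contact_force: [-0.8, -1.1, 0.5]
width: 0.0639
```

>>> arm_command(
  deltas=[
    [[1.9,0.4,-0.7],[0,-0.062,0],0.3],
    [[1.85,0.4,-0.8],[0,-0.062,0],0.3],
    [[1.8,0.4,-0.95],[0,-0.062,0],0.3],
    [[1.75,0.4,-1.05],[0,-0.062,0],0.3],
    [[1.65,0.4,-1.15],[0,-0.062,0],0.3],
    [[1.6,0.4,-1.25],[0,-0.062,0],0.3],
    [[1.5,0.4,-1.35],[0,-0.062,0],0.3],
    [[0,0,0],[0,0,0],0.3],
  ],
)

```text
t: 20.25
ee_pos: [0.4996, -0.0656, 0.4026]
ee_rot: [0.002, 0.781, 0.625, 0.0]
contact_force: [0.2, 1.1, 0.5]
width: 0.0553
```

Run:
```python
from station import *
from h import *
s=observe();p,R=cur(s);print(p,s["width"],s["contact_force"],s["joint_positions"].round(2))
a=camera("top")["image"];b=camera("side")["image"]
cv2.imwrite("pics/t20.png",cv2.resize(a[155:275,290:425],None,fx=5,fy=5,interpolation=2));cv2.imwrite("pics/t21.png",cv2.resize(b[140:300,240:380],None,fx=3.7,fy=3.7,interpolation=2))
for al in (.2,.25,.3):
  q=lambda y:cw([.095-.232*np.cos(np.radians(92)-al),y,.08+.232*np.sin(np.radians(92)-al)])
  print(al,[proj(n,q(y)).round(1).tolist() for n in("top","side") for y in(-.075,.075)])
```

```text
[ 0.4996468  -0.06560788  0.40260257] 0.055269360954861554 [0.18647253 1.09343911 0.51597996] [ 0.75  0.24 -0.92  1.46  0.2   1.53 -0.39]
0.2 [[[372.9, 204.1]], [[305.3, 188.7]], [[316.3, 178.7]], [[276.7, 197.8]]]
0.25 [[[371.7, 209.3]], [[304.1, 193.9]], [[320.0, 180.5]], [[280.5, 199.9]]]
0.3 [[[370.4, 214.5]], [[303.0, 199.1]], [[323.7, 182.6]], [[284.3, 202.2]]]
```

View pics/t20.png

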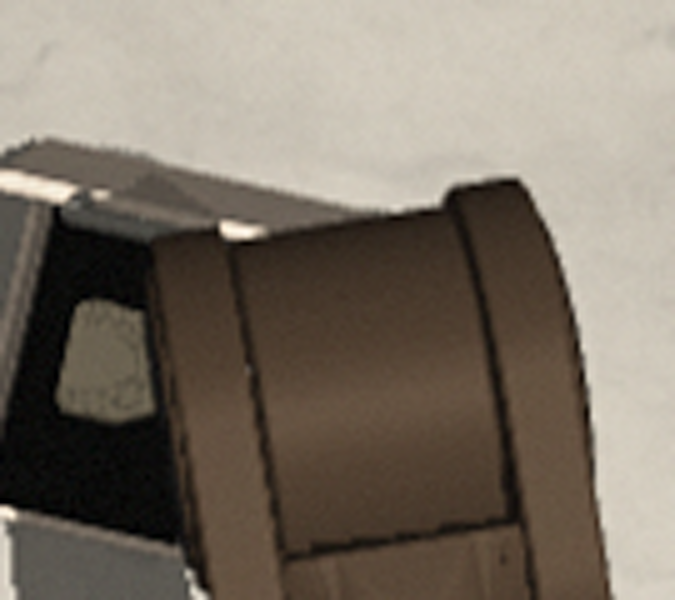

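View pics/t21.png

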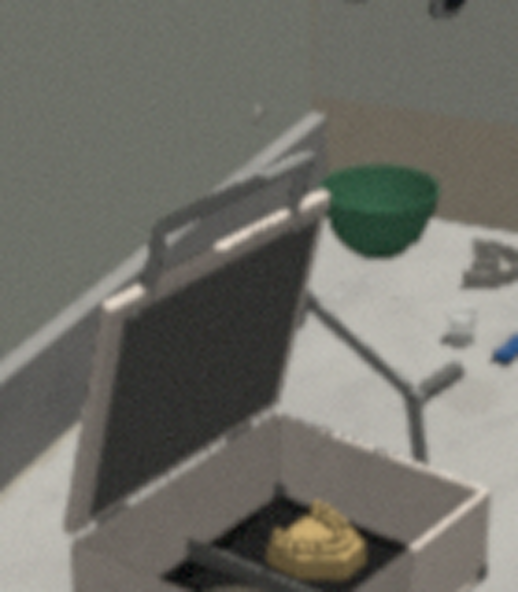

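Run:
```python
from station import *
from h import *
s=observe();p,R=cur(s)
R2=tilt(0);b=cw([.041,0,.3056]);print(b)
plan(p,R,[(b+[0,0,.075],R2),(b-[0,0,.008],R2)],0.2,step=.03)
```

```text
[ 0.60095739 -0.04268732  0.3056    ]
-> [ 0.601 -0.043  0.381] 4
[[[1.24,2.34,0.49],[0.0,0.0,-0.0],0.2],[[1.24,2.34,0.5],[0.0,0.0,-0.0],0.2],[[1.24,2.34,0.49],[0.0,0.0,-0.0],0.2],[[1.24,2.35,0.49],[0.0,0.0,-0.0],0.2]]
-> [ 0.601 -0.043  0.298] 3
[[[0.01,-0.0,2.77],[0.0,0.001,-0.0],0.2],[[-0.0,-0.0,2.77],[0.0,0.001,-0.0],0.2],[[-0.0,-0.01,2.76],[0.0,0.001,-0.0],0.2]]
```

>>> arm_command(
  deltas=[
    [[1.25,2.35,0.5],[0,0,0],0.2],
    [[1.25,2.35,0.5],[0,0,0],0.2],
    [[1.25,2.35,0.5],[0,0,0],0.2],
    [[1.25,2.35,0.5],[0,0,0],0.2],
    [[0,0,1.5],[0,0,0],0.2],
    [[0,0,1.5],[0,0,0],0.2],
    [[0,0,0],[0,0,0],0.2],
  ],
)

```text
t: 21.05
ee_pos: [0.6001, -0.0461, 0.3473]
ee_rot: [-0.001, 0.784, 0.62, -0.003]
contact_force: [-0.1, -0.4, -0.2]
width: 0.0511
```

Run:
```python
from station import *
from h import *
s=observe();p,R=cur(s);print(p,s["width"],s["contact_force"])
b=camera("side")["image"]
cv2.imwrite("pics/t22.png",cv2.resize(b[120:240,250:370],None,fx=5,fy=5,interpolation=2))
R2=tilt(0);b=cw([.041,0,.3056]);plan(p,R,[(b-[0,0,.036],R2)],0.2,step=.02)
```

```text
[ 0.60009405 -0.04609112  0.34728538] 0.05114868480926459 [-0.11174917 -0.39691526 -0.24287248]
-> [ 0.601 -0.043  0.27 ] 4
[[[0.09,0.01,1.94],[-0.001,0.001,-0.002],0.2],[[0.1,0.01,1.94],[-0.001,0.001,-0.002],0.2],[[0.09,0.01,1.95],[-0.001,0.001,-0.002],0.2],[[0.08,0.0,1.94],[-0.001,0.001,-0.002],0.2]]
```

View pics/t22.png

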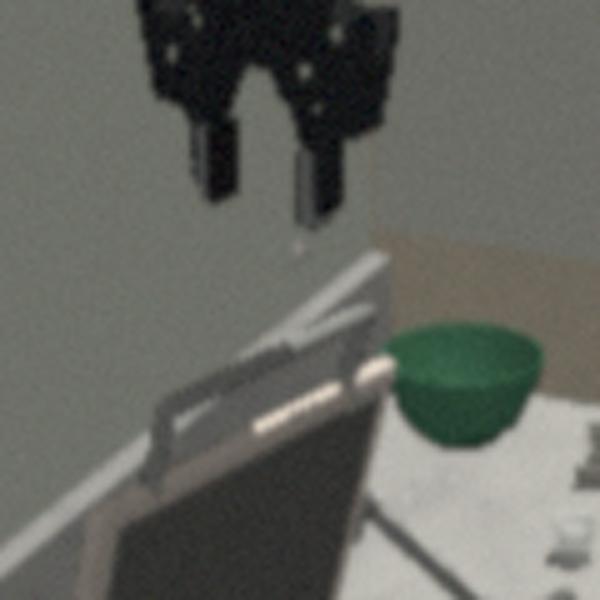

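>>> arm_command(
  deltas=[
    [[0.1,0,2],[0,0,0],0.2],
    [[0.1,0,2],[0,0,0],0.2],
    [[0.1,0,1.5],[0,0,0],0.2],
    [[0,0,1.5],[0,0,0],0.2],
    [[0,0,0.6],[0,0,0],0.2],
    [[0,0,0],[0,0,0],0.2],
  ],
)

```text
t: 21.7
ee_pos: [0.6017, -0.042, 0.2742]
ee_rot: [0.0, 0.784, 0.621, -0.001]
contact_force: [-0.7, -0.3, 0.3]
width: 0.0512
```

Run:
```python
from station import *
from h import *
s=observe();p,R=cur(s);print(p,s["width"],s["contact_force"])
b=camera("side")["image"]
cv2.imwrite("pics/t23.png",cv2.resize(b[140:240,250:350],None,fx=6,fy=6,interpolation=2))
```

```text
[ 0.6017167  -0.04200074  0.27421865] 0.05116894533207193 [-0.6825155  -0.33416896  0.34202938]
```

View pics/t23.png

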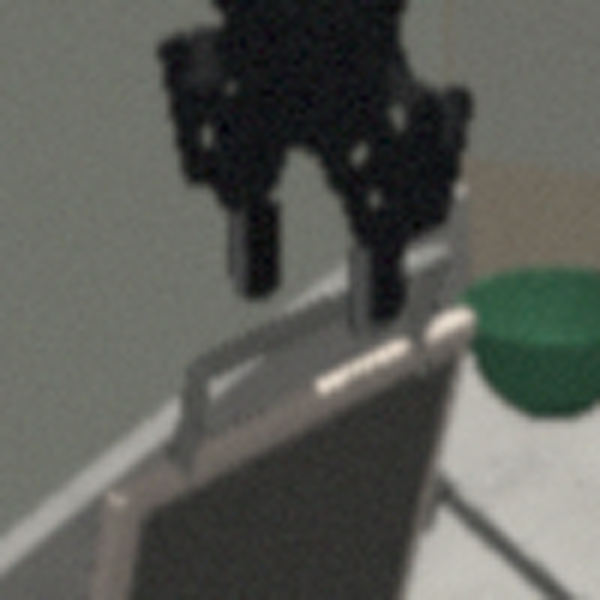

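>>> arm_command(
  deltas=[
    [[0,0,0.6],[0,0,0],0.2],
    [[0,0,0.5],[0,0,0],0.2],
    [[0,0,0],[0,0,0],-0.3],
    [[0,0,0],[0,0,0],-0.6],
    [[0,0,0],[0,0,0],-1],
    [[0,0,0],[0,0,0],-1],
    [[0,0,0],[0,0,0],-1],
  ],
)

```text
t: 22.45
ee_pos: [0.602, -0.0409, 0.2637]
ee_rot: [0.001, 0.784, 0.621, -0.001]
contact_force: [-1.9, 0.4, 3.6]
width: 0.0077
```

Run:
```python
from station import *
from h import *
s=observe();p,R=cur(s);print(p,s["width"],s["contact_force"],s["joint_positions"].round(2))
b=camera("side")["image"]
cv2.imwrite("pics/t24.png",cv2.resize(b[140:240,250:350],None,fx=6,fy=6,interpolation=2))
# bar from tool
c=CASE
d=p[:2]-c[:2];print("case xy",d@cx[:2],d@cy[:2])
```

```text
[ 0.60199101 -0.04093073  0.26368657] 0.007694716991473515 [-1.89823864  0.38074506  3.58200795] [ 0.54  0.5  -0.86  1.49  0.38  1.33 -0.58]
case xy 0.041613716092149665 0.0019435365074617044
```

View pics/t24.png

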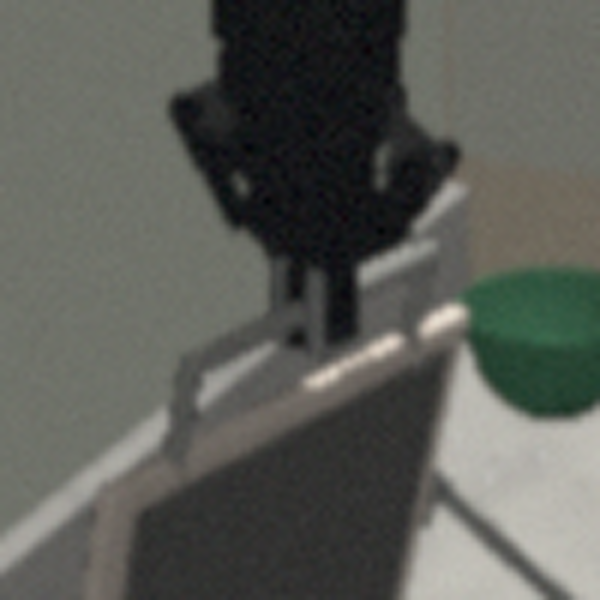

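```bash
cat > arc.py <<'E'
from station import *
from h import *
import sys
s=observe();p,R=cur(s);off=float(sys.argv[1]);n=int(sys.argv[2]);st=float(sys.argv[3])
d=(p[:2]-CASE[:2])@cx[:2];vx=d-.095;vz=p[2]+off-.08
phi=np.arctan2(vz,-vx);r=np.hypot(vx,vz)
print("alpha",np.pi/180*92-phi,"r",r,"case y",(p[:2]-CASE[:2])@cy[:2],"F",s["contact_force"].round(1),"w",s["width"])
rows=[];pp=p.copy()
for i in range(1,n+1):
    f=phi-st*i;f=max(f,.0)
    q=p+cx*(-.232*np.cos(f)+r*np.cos(phi))+[0,0,.232*np.sin(f)-r*np.sin(phi)]
    # radius blends to .232 only if close
    e=R.inv().apply(q-pp)*100;e=np.round(e,2);pp=pp+R.apply(e/100);rows.append(e.tolist())
print(str(rows).replace(" ",""))
E
python3 arc.py 0.042 20 .035
```

```text
alpha 0.26721805108194263 r 0.23188761786630666 case y 0.0019246661703468493 F [-2.  -0.3  3.9] w 0.007915942862451236
[[-0.0,-0.79,0.19],[-0.01,-0.78,0.23],[0.0,-0.77,0.25],[-0.0,-0.76,0.28],[-0.0,-0.75,0.31],[-0.0,-0.74,0.34],[-0.01,-0.73,0.36],[0.0,-0.71,0.38],[-0.0,-0.7,0.41],[-0.0,-0.69,0.44],[-0.0,-0.67,0.46],[-0.01,-0.66,0.48],[0.0,-0.63,0.5],[0.0,-0.62,0.53],[-0.0,-0.6,0.54],[-0.0,-0.58,0.57],[-0.0,-0.56,0.59],[-0.0,-0.54,0.61],[-0.0,-0.52,0.62],[-0.0,-0.49,0.65]]
```

>>> arm_command(
  deltas=[
    [[0,-0.79,0.19],[0,0,0],-1],
    [[0,-0.78,0.23],[0,0,0],-1],
    [[0,-0.77,0.25],[0,0,0],-1],
    [[0,-0.76,0.28],[0,0,0],-1],
  ],
)

```text
t: 22.9
ee_pos: [0.5715, -0.0338, 0.2537]
ee_rot: [0.001, 0.784, 0.621, -0.0]
contact_force: [2.8, 1.9, -2.7]
width: 0.0076
```

>>> arm_command(
  deltas=[
    [[0,-0.75,0.31],[0,0,0],-1],
    [[0,-0.74,0.34],[0,0,0],-1],
    [[0,-0.73,0.36],[0,0,0],-1],
    [[0,-0.71,0.38],[0,0,0],-1],
  ],
)

```text
t: 23.3
ee_pos: [0.5423, -0.0271, 0.2398]
ee_rot: [0.0, 0.784, 0.621, -0.001]
contact_force: [-0.4, 0.5, 3.5]
width: 0.0078
```

```bash
python3 arc.py 0.042 12 .035;python3 - <<'E'
from station import *
from h import *
b=camera("side")["image"]
cv2.imwrite("pics/t25.png",cv2.resize(b[140:300,240:380],None,fx=3.7,fy=3.7,interpolation=2))
E
```

```text
alpha 0.5514704851910002 r 0.23208313225353955 case y 0.0020953520604388882 F [-0.4  0.5  3.5] w 0.007767764768262942
[[-0.0,-0.69,0.42],[-0.0,-0.69,0.44],[-0.01,-0.67,0.46],[0.0,-0.65,0.48],[0.0,-0.63,0.51],[0.0,-0.62,0.53],[-0.0,-0.59,0.55],[-0.0,-0.58,0.57],[-0.0,-0.56,0.59],[-0.0,-0.54,0.61],[-0.0,-0.51,0.63],[-0.0,-0.49,0.65]]
```

View pics/t25.png

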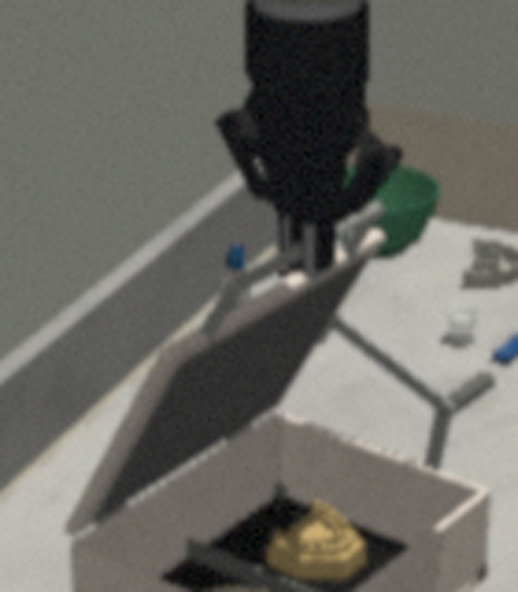

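Lid is at about 0.55, held firmly with low forces. I'll carry on.

>>> arm_command(
  deltas=[
    [[0,-0.7,0.42],[0,0,0],-1],
    [[0,-0.69,0.44],[0,0,0],-1],
    [[0,-0.67,0.46],[0,0,0],-1],
    [[0,-0.65,0.48],[0,0,0],-1],
  ],
)

```text
t: 23.75
ee_pos: [0.5163, -0.021, 0.2216]
ee_rot: [0.0, 0.784, 0.621, -0.001]
contact_force: [-2.0, 1.5, 3.4]
width: 0.0077
```

>>> arm_command(
  deltas=[
    [[0,-0.63,0.51],[0,0,0],-1],
    [[0,-0.62,0.53],[0,0,0],-1],
    [[0,-0.59,0.55],[0,0,0],-1],
    [[0,-0.58,0.57],[0,0,0],-1],
    [[0,-0.56,0.59],[0,0,0],-1],
    [[0,-0.54,0.61],[0,0,0],-1],
  ],
)

```text
t: 24.35
ee_pos: [0.4823, -0.0131, 0.1878]
ee_rot: [0.001, 0.784, 0.621, -0.001]
contact_force: [2.4, 2.3, -0.6]
width: 0.008
```

```bash
python3 arc.py 0.042 22 .035
```

```text
alpha 0.9013724851300409 r 0.2312723082149578 case y 0.0022551870186858776 F [ 2.4  2.3 -0.6] w 0.007980876316609278
[[-0.0,-0.57,0.58],[-0.0,-0.49,0.65],[-0.0,-0.47,0.66],[-0.0,-0.45,0.68],[-0.0,-0.42,0.69],[-0.0,-0.4,0.71],[-0.01,-0.37,0.72],[0.0,-0.35,0.73],[0.0,-0.32,0.75],[0.0,-0.3,0.75],[0.01,-0.27,0.77],[-0.0,-0.24,0.78],[-0.0,-0.21,0.78],[-0.0,-0.19,0.79],[-0.0,-0.16,0.8],[-0.0,-0.13,0.8],[-0.0,-0.1,0.8],[-0.0,-0.08,0.81],[0.0,-0.04,0.81],[0.0,-0.02,0.81],[0.0,-0.0,0.1],[0.0,-0.0,0.0]]
```

>>> arm_command(
  deltas=[
    [[0,-0.52,0.63],[0,0,0],-1],
    [[0,-0.49,0.65],[0,0,0],-1],
    [[0,-0.47,0.66],[0,0,0],-1],
    [[0,-0.45,0.68],[0,0,0],-1],
    [[0,-0.42,0.69],[0,0,0],-1],
    [[0,-0.4,0.71],[0,0,0],-1],
  ],
)

```text
t: 24.95
ee_pos: [0.4556, -0.0069, 0.1476]
ee_rot: [0.001, 0.784, 0.621, -0.001]
contact_force: [2.0, 2.4, 0.4]
width: 0.0077
```

>>> arm_command(
  deltas=[
    [[0,-0.37,0.72],[0,0,0],-1],
    [[0,-0.35,0.73],[0,0,0],-1],
    [[0,-0.32,0.75],[0,0,0],-1],
    [[0,-0.3,0.75],[0,0,0],-1],
    [[0,-0.27,0.77],[0,0,0],-1],
  ],
)

```text
t: 25.45
ee_pos: [0.4398, -0.0032, 0.1103]
ee_rot: [0.001, 0.784, 0.621, -0.001]
contact_force: [2.5, 4.3, 0.2]
width: 0.008
```

```bash
python3 arc.py 0.042 12 .03;python3 - <<'E'
from station import *
from h import *
b=camera("side")["image"]
cv2.imwrite("pics/t26.png",cv2.resize(b[180:340,240:400],None,fx=3.7,fy=3.7,interpolation=2))
E
```

```text
alpha 1.2881575041908158 r 0.23148010321672627 case y 0.0023280875831022227 F [2.5 4.3 0.2] w 0.008048495727714627
[[0.0,-0.26,0.65],[0.0,-0.18,0.67],[0.0,-0.17,0.67],[0.0,-0.15,0.68],[0.0,-0.12,0.69],[0.0,-0.11,0.69],[0.0,-0.08,0.69],[0.01,-0.07,0.69],[-0.0,-0.04,0.7],[-0.0,-0.02,0.69],[-0.0,-0.01,0.41],[-0.0,0.0,-0.0]]
```

View pics/t26.png

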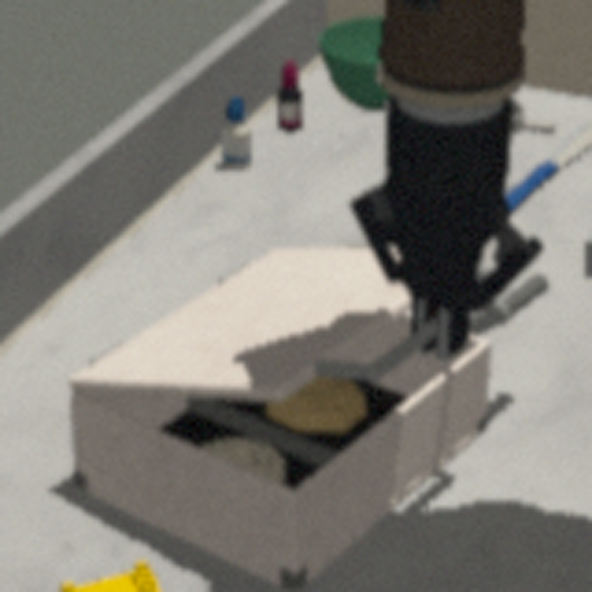

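>>> arm_command(
  deltas=[
    [[0,-0.2,0.65],[0,0,0],-1],
    [[0,-0.18,0.67],[0,0,0],-1],
    [[0,-0.17,0.67],[0,0,0],-1],
    [[0,-0.15,0.68],[0,0,0],-1],
    [[0,-0.12,0.69],[0,0,0],-1],
    [[0,-0.11,0.69],[0,0,0],-1],
    [[0,-0.08,0.69],[0,0,0],-1],
  ],
)

```text
t: 26.2
ee_pos: [0.4291, -0.0008, 0.0626]
ee_rot: [0.0, 0.783, 0.622, -0.001]
contact_force: [-1.9, 6.7, 2.8]
width: 0.0078
```

>>> arm_command(
  deltas=[
    [[0,-0.06,0.6],[0,0,0],-1],
    [[0,-0.03,0.5],[0,0,0],-1],
    [[0,-0.02,0.3],[0,0,0],-1],
    [[0,0,0],[0,0,0],-1],
  ],
)

```text
t: 26.6
ee_pos: [0.4277, -0.0004, 0.0484]
ee_rot: [-0.0, 0.783, 0.622, -0.001]
contact_force: [-0.9, 7.7, -2.0]
width: 0.0078
```

```bash
python3 arc.py 0.042 4 .01
```

```text
alpha 1.5609048094044884 r 0.23251817690014911 case y 0.002361124834721151 F [-0.9  7.7 -2. ] w 0.007824499449197525
[[0.0,0.04,0.23],[0.0,-0.0,0.24],[0.0,-0.01,0.23],[0.0,0.0,0.23]]
```

>>> arm_command(
  deltas=[
    [[0,0,0.25],[0,0,0],-1],
    [[0,0,0.25],[0,0,0],-1],
    [[0,0,0.25],[0,0,0],-1],
    [[0,0,0],[0,0,0],-1],
  ],
)

```text
t: 27.0
ee_pos: [0.4274, -0.0004, 0.0409]
ee_rot: [-0.001, 0.783, 0.622, -0.002]
contact_force: [-3.5, 7.8, -2.0]
width: 0.0076
```

>>> arm_command(
  deltas=[
    [[0,0,0.2],[0,0,0],-1],
    [[0,0,0.1],[0,0,0],-1],
    [[0,0,0],[0,0,0],-1],
  ],
)

```text
t: 27.3
ee_pos: [0.4273, -0.0004, 0.038]
ee_rot: [-0.001, 0.783, 0.622, -0.002]
contact_force: [-3.0, 8.1, -1.9]
width: 0.0075
```

>>> arm_command(
  deltas=[
    [[0,0,0.15],[0,0,0],-1],
    [[0,0,0],[0,0,0],-1],
  ],
)

```text
t: 27.5
ee_pos: [0.4273, -0.0003, 0.0366]
ee_rot: [-0.0, 0.783, 0.622, -0.002]
contact_force: [-3.2, 7.1, -1.5]
width: 0.0079
```

>>> arm_command(
  deltas=[
    [[0,0,0.15],[0,0,0],-1],
    [[0,0,0],[0,0,0],-1],
  ],
)

```text
t: 27.7
ee_pos: [0.4273, -0.0004, 0.0351]
ee_rot: [-0.0, 0.783, 0.622, -0.002]
contact_force: [-3.5, 7.4, -1.2]
width: 0.0076
```

Run:
```python
from station import *
from h import *
b=camera("side")["image"]
cv2.imwrite("pics/t27.png",cv2.resize(b[200:350,240:400],None,fx=4.5,fy=4,interpolation=2))
```

```text
(no output)
```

View pics/t27.png

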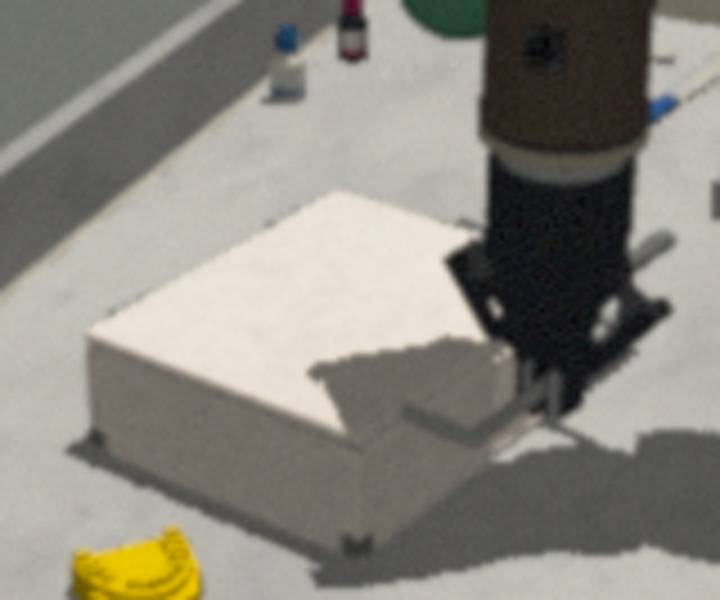

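>>> arm_command(
  deltas=[
    [[0,0,0.15],[0,0,0],-1],
    [[0,0,0.1],[0,0,0],-1],
    [[0,0,0],[0,0,0],-1],
  ],
)

```text
t: 28.05
ee_pos: [0.4273, -0.0003, 0.0328]
ee_rot: [-0.0, 0.783, 0.622, -0.002]
contact_force: [-4.5, 7.8, 2.0]
width: 0.0081
```

>>> arm_command(
  deltas=[
    [[0,0,0.15],[0,0,0],-1],
    [[0,0,0],[0,0,0],-1],
  ],
)

```text
t: 28.25
ee_pos: [0.4274, -0.0004, 0.0324]
ee_rot: [0.0, 0.783, 0.622, -0.002]
contact_force: [-12.0, 6.0, 29.0]
width: 0.0077
```

>>> arm_command(
  deltas=[
    [[0,0,-0.1],[0,0,0],-1],
    [[0,0,0],[0,0,0],-0.6],
    [[0,0,0],[0,0,0],-0.4],
    [[0,0,0],[0,0,0],-0.4],
    [[0,0,0],[0,0,0],-0.4],
  ],
)

```text
t: 28.75
ee_pos: [0.4291, -0.0016, 0.0328]
ee_rot: [0.001, 0.784, 0.621, -0.001]
contact_force: [0.7, 0.5, -0.5]
width: 0.0258
```

Run:
```python
from station import *
from h import *
s=observe();print(s["ee_pos"],s["width"],s["contact_force"])
b=camera("side")["image"]
cv2.imwrite("pics/t28.png",cv2.resize(b[230:350,280:400],None,fx=5,fy=5,interpolation=2))
```

```text
[ 0.42908062 -0.00159581  0.03277623] 0.025806388803365138 [ 0.72725547  0.48251535 -0.50979011]
```

View pics/t28.png

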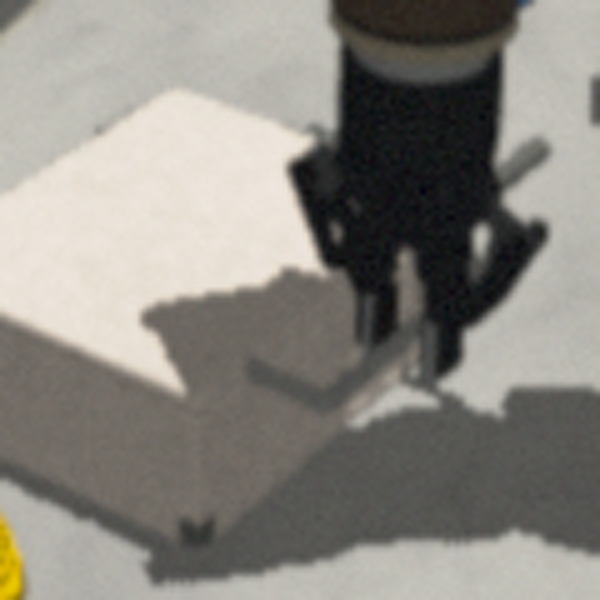

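Bar is free. I'll retreat straight up and then check.

>>> arm_command(
  deltas=[
    [[0,0,-1],[0,0,0],-0.4],
    [[0,0,-2],[0,0,0],-0.4],
    [[0,0,-3],[0,0,0],-0.4],
    [[0,0,-4],[0,0,0],-0.4],
    [[0,0,-4],[0,0,0],-0.4],
    [[0,0,-4],[0,0,0],-0.4],
    [[-3,0,-2],[0,0,0],-0.4],
    [[-3,0,-1],[0,0,0],-0.4],
    [[-3,-1,0],[0,0,0],-0.4],
  ],
)

```text
t: 29.7
ee_pos: [0.4003, -0.0868, 0.2454]
ee_rot: [0.002, 0.783, 0.622, 0.0]
contact_force: [1.1, -0.1, -0.4]
width: 0.0257
```

>>> arm_command(
  deltas=[
    [[-3,-0.5,-0.5],[0,0,0],-0.4],
    [[-3,-0.5,-0.5],[0,0,0],-0.4],
    [[-3,0,-0.5],[0,0,0],-0.4],
    [[-3,0,-0.5],[0,0,0],-0.4],
    [[0,0,0],[0,0,0],-0.4],
    [[0,0,0],[0,0,0],-0.4],
  ],
)

```text
t: 30.3
ee_pos: [0.3618, -0.2005, 0.2638]
ee_rot: [0.001, 0.784, 0.621, -0.001]
contact_force: [0.4, -0.1, 0.3]
width: 0.0256
```

Run:
```python
from station import *
from h import *
s=observe();print(s["t"],s["ee_pos"],s["width"],s["contact_force"])
cv2.imwrite("pics/s29.png",camera("side")["image"]);cv2.imwrite("pics/t29.png",camera("top")["image"])
for y in(-.075,.075):
  q=cw([-.137,y,.08]);print(proj("top",q).round(1),proj("side",q).round(1))
q=cw([-.101,-.159,.085]);print(proj("top",q).round(1),proj("side",q).round(1))
```

```text
30.3 [ 0.36177027 -0.20045817  0.26383836] 0.025604339658626518 [ 0.39141454 -0.12506966  0.32426393]
[[348.8 289. ]] [[378.4 281.7]]
[[291.7 275.7]] [[344.6 310. ]]
[[384.3 282.7]] [[383.2 262. ]]
```

View pics/s29.png

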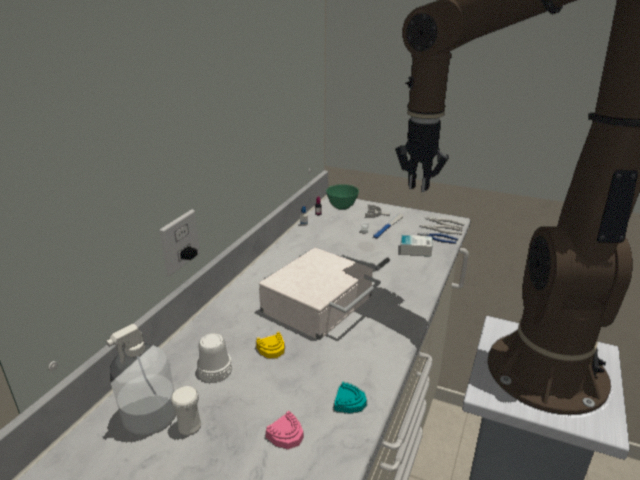

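View pics/t29.png

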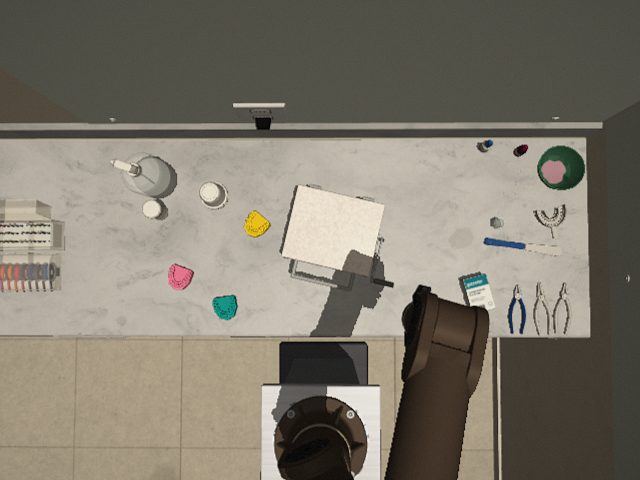

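Run:
```python
from h import *
b=cv2.imread("pics/s29.png")
cv2.imwrite("pics/s30.png",cv2.resize(b[240:350,250:400],None,fx=5,fy=5,interpolation=2))
for al in(1.5,1.55,1.6):
  f=np.radians(92)-al;print(al,[proj("side",cw([.095-.232*np.cos(f),y,.08+.232*np.sin(f)])).round(1) for y in(-.075,.075)])
```

```text
1.5 [array([[378.5, 273.2]]), array([[344.4, 301. ]])]
1.55 [array([[378.6, 277.3]]), array([[344.6, 305.3]])]
1.6 [array([[378.4, 281.3]]), array([[344.6, 309.6]])]
```

View pics/s30.png

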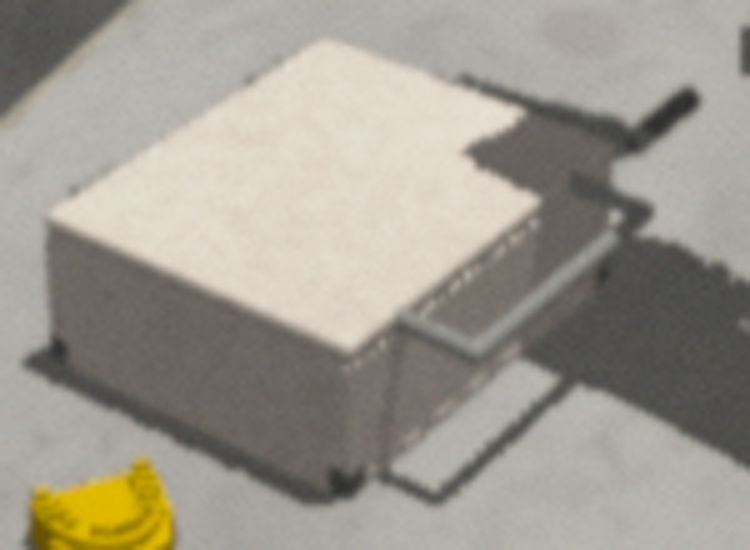

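The enlarged view shows the bar's near end at (345.5, 310), and the prediction for fully shut is (344.6, 309.6). The gauze carton and the cups have not moved. Handing in.

```bash
python3 -c "
from station import *
print(finish_job())"
```

```text
the job is handed in; nothing more can be done
None
```

The job is finished and handed in after about 30 s of robot time, in the order asked.

- **Cast:** I set the cream cast down in the empty left bay and let go of it. Pictures taken after release showed it flat and teeth up, beside the other cast, which had not moved. It sits turned about 90° from the other cast, with its front towards the divider. I did not see inside the case again once the lid was shut.
- **Stay:** I lifted the knee knob up and over centre until the lid moved to about 0.27 rad, then released it. The lid stayed there by itself.
- **Lid:** I gripped the bar and lowered it at about 0.35 rad/s, slower near the end, until it met the stop with about 29 N on the wrist. I then let go and backed off.
- **Last checks:** The bar was within about 1 pixel of its predicted fully-shut position. The gauze carton and the cups looked unmoved, and the robot was touching nothing, with the wrist force under 1 N.

One thing disagreed with the description: the real fingertips sat about 15–25 mm behind the reported TCP. I allowed for this in each grip using the pictures and the measured force.

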